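Load a canister into the dispensing carousel and index it

TASK

Load the blue canister into the empty carousel pocket that faces the loading deck: set it flat on the deck, front end towards the carousel, and push it in under the clear cover until the hole in its tail drops over the pocket's locating pin. Then push the carousel round by its pegs exactly one click clockwise (seen from above), never the other way, so that it rests at the next stop with the canister still seated. Leave the orange canister and everything else on the counter standing where it is.

Things in the scene. Friction and masses are not known exactly. Their poses are not given: they have to be found in the camera images.
- machine: Carousel machine, fixed, place and yaw vary. Origin: on the axle at counter height; -x is roughly the robot's side, +y the deck's side, z up. White disc (178 mm radius) with six pockets 60 deg apart, three already full. Gear housing 100 x 55 x 88 mm on the -y side. A fixed clear round cover (radius 118 mm, 100 to 104 mm above the counter, centre boss to 112 mm) closes their inner part from above.
- deck (a point): Middle of the top of the grey loading deck, 42 mm above the counter; machine's axes: -y leads to the axle, 253 mm away. The deck is 92 mm wide and runs from 181 to 325 mm from the axle. Side guides 10 mm high leave 72 mm between them over the outer 96 mm, narrowing to 65 mm at the carousel. A block 20 mm high stands beside it: x -115 to -45, y 175 to 225 mm in the machine's axes.
- pin (a point): Locating pin of the empty pocket at the deck; turns with the carousel. Coned, 12 mm in diameter, 6 mm high, 150 mm from the axle. Point: its foot, on the pocket floor 35 mm above the counter (7 below the deck). y outward, z up. Pocket 69 mm wide, walls 20 mm high, its back (hub of 62 mm radius) 88 mm inward of the pin: a canister pushed to the hub is within 3 mm of its seat and drops.
- peg (a point): One of six upright pegs (14 mm in diameter, black cap 17 mm) on the disc, midway between pockets, 165 mm from the axle, 60 deg apart; turns with the carousel. At the start this one is 90 deg anticlockwise of the deck, on the robot's side. Pegs run from 35 to 99 mm above the counter; this point is 90 mm above it.
- carousel (a joint): Angle of the carousel about its axle, rad: about 0 at the start, with the empty pocket at the deck; grows clockwise seen from above. Click stops hold it at -1.047, 0, 1.047 and 2.094 (60 deg a click); about 3 N at a peg takes it over half-way between two stops, then it goes to the next by itself. One click takes the loaded pocket to the side away from the robot.
- blue_block (a point): Blue canister, loose, 0.15 to 0.31 kg, lying on the counter: white base plate 110 x 60 x 8 mm (x, y, z) with a blue block 54 x 46 x 44 mm on it. Point: the block's centre, 30 mm above the underside, 27 mm ahead of the block's rear face. x to the front (plate's front edge 35 mm ahead, rear edge 75 mm behind), z up.
- blue_hole (a point): Centre of the 18 mm hole through the bare tail of the blue canister's base plate, at its underside; 50 mm behind the block's centre. Axes as the block.
- orange_block (a point): Centre of the block of the orange canister, same shape as the blue one, loose on the counter; not wanted, leave it.
- jar: White round jar with a green cap, loose, 60 mm in diameter, 85 mm high; origin at the centre of its underside. Leave it standing.
- spray: Amber bottle with a black cap, loose, 64 mm in diameter, 170 mm high, beyond the deck; origin at the centre of its underside. Leave it standing.
- carton: White and red carton, loose, 95 x 60 x 50 mm high, beside the deck on the robot's side; origin at the centre of its underside. Leave it.
- pills: White pill bottle with a blue cap, loose, 48 mm in diameter, 90 mm high, on the right of the carousel; origin at the centre of its underside. Leave it standing.
- box_purple: Lilac box, loose, 130 x 60 x 45 mm high, on the left; origin at the centre of its underside. Leave it.
Things that resemble listed ones, but are neither listed nor needed, are in the scene too. Leave any pink or yellow look-alike of the part that bears blue_block alone. What is shaped like the carton but yellow is not meant.

How it is judged:
By the outcome, as a careful person would: the job done as asked, in the order asked, and still so for the second after the job is handed in, with the robot touching nothing.
It also fails if it takes over 58 s, if anything falls off the work surface, if the arm or the gripper's body presses on something with over 40 N, if the wrist force passes 120 N, or if a joint passes its speed limit or range.

ROBOT

A 6-joint arm with a two-finger parallel gripper is mounted at the origin on the work surface. World frame = base frame: x ahead of the robot, y to its left, z up, the work surface at z = 0. Lengths are in m, angles in degrees, forces in N, time in s.
With the tool pointing down it reaches from about 0.325 to 0.9 m from the base axis. Payload 3.5 kg.
Tool frame: the origin (TCP) lies midway between the tips of the shut fingers; the grasp point (between the pads) lies 19 mm behind it; x points along the fingers, y is the direction in which the jaws open and shut, and the axes are right-handed (so a half turn about x gives the same grasp; the last joint's range is limited). The gripper opens to 85 mm and grips with 20 to 120 N. Pads are 22 mm wide; open, the fingers measure 114 mm over their backs; the gripper's body (76 mm by 85 mm) begins 54 mm behind the grasp point. The pads swing forward as they close: fully open they stand 13 mm farther back than shut.
Start: joints at [-76.857, 15.837, -1.513, 72.651, 0, 84.076], TCP at [0.204, -0.591, 0.231] pointing down, gripper open.
Joint ranges: [-178.77, 178.77], [-48.84, 107.48], [-61.69, 71.31], [-111.58, 123.2], [-90, 87.43], [-180, 180]. Speed limits (degrees/s): [147.25, 147.25, 180, 180, 180, 180].

INTERFACE

Orientations are given as [roll, pitch, yaw] about the fixed x, y, z axes, in that order (R = Rz(yaw) Ry(pitch) Rx(roll)).
In Python, from bench import manip, cams, finish_job gives the robot as it stands.
- The arm moves only by the shell command python3 -m crank 'ROWS'. ROWS is JSON, a list of rows, each an object of numbers: "x", "y", "z": the shift along the tool's x, y, z in m; "spin": the turn about the tool's x in degrees; "claw": the finger opening in m, from 0 to 0.0854. A call has exactly 5 rows; each row shifts and turns the pose as measured when the row begins, along the tool's axes as they then stand; what a row does not reach is not made up. A row lasts 1/10 s, in which the tool goes at most 50 mm and 8.59 degrees, less where a joint would pass 70% of its speed; a pose out of reach is approached as far as the arm can. A call is refused whole if a number of a shift passes 0.05 or a number of a turn 8.59, either way. A call with a gripper value outside its range is refused whole. The fingers move at their own pace and stop on an object; the grip force is fixed at half the most. Time passes only in rows, so rows that do not move let the fingers close, or fill a call up. It gives the time, the measured TCP pose, the force and the opening at its end, in the units of the state.
- manip.sense(): the state, without advancing time (a new reading comes with each control period).
- cams.read_camera(name): name is "side" or "top" or "wrist"; returns the picture (480x640x3 uint8, blue, green, red); there is no depth.
- cams.camera_info(name): a dict with "fx", "fy", "cx", "cy" (pixels), "D" ([k1, k2, p1, p2, k3] as OpenCV has them; the pictures are not rectified), "R" (3x3) and "t" (3): a world point X has camera coordinates R X + t. Camera axes: x right, y down, z forward; pixel columns grow to the right and rows downward; lengths in m; the calibration is good to about 2 mm. A picture is of the moment at which its call begins: read the wrist's pose just before it. camera_info takes no time and is no camera call; for the wrist camera it gives the pose at the moment of the call.
- finish_job(): hands the job in, once; it reports no verdict.
The state is a dict: "time": time; "q": joint angles; "joint_vel": joint speeds; "effort": joint torques, N m; "tool_pos": TCP position; "tool_rot": TCP orientation; "ft_force": force on the tool from outside, world axes, zero at the start; "torque": the same for the moment, N m; "width": opening from 0.0 (shut) to 1.0 (fully open).
Only numpy, scipy, OpenCV 4.12 (cv2) and the standard library are available. Lean on these libraries where they do the work, as an engineer would, in place of code of your own. Each camera call takes 0.05 s, during which the arm holds its last target.

## Working session

There is one attempt and no reset: what is moved stays moved. The work goes in short steps, Python scripts to look and compute and a shell command to move; the robot and the scene stay as the last step left them, time stands still between calls to the robot, and variables do not carry over. Pictures are saved under pics/ and viewed, and the job is handed in when it is done.

```bash
ls; mkdir -p pics; python3 - <<'E'
from bench import manip, cams
import cv2,json
print(manip.sense())
for n in ("side","top","wrist"):
    i=cams.camera_info(n); print(n,{k:(v.tolist() if hasattr(v,'tolist') else v) for k,v in i.items()})
    cv2.imwrite(f"pics/{n}0.png",cams.read_camera(n))
E
```

```text
pics
{'time': 0.0, 'q': array([-7.68568986e+01,  1.58787523e+01, -1.59908500e+00,  7.26511687e+01,
       -1.42041439e-03,  8.40753229e+01]), 'joint_vel': array([-0.03405594, -0.14992299, -0.00215973,  0.03558495,  0.12308566,
        0.01503609]), 'effort': array([-4.20460410e-04, -4.45511091e+01,  2.95199132e+01,  1.64409459e-02,
       -6.34283674e-05,  3.60478687e-07]), 'tool_pos': array([ 0.20397843, -0.58993823,  0.23014414]), 'tool_rot': array([-95.29385155,  89.8709861 , 103.77392846]), 'ft_force': array([-1.22544185,  0.59161288, -0.08718299]), 'torque': array([-0.00064526, -0.00447426, -0.00130193]), 'width': 1.0018853622331358}
side {'fx': 574.5982024000436, 'fy': 574.5982024000436, 'cx': 310.85096682737947, 'cy': 243.7619360005399, 'D': [-0.03625381738191391, 0.0, 0.0, 0.0, 0.0], 'R': [[-0.9979301760119622, -0.06330134114630713, -0.011327136169963345], [-0.03767309877053687, 0.7182316776128503, -0.6947834158228421], [0.05211623004170025, -0.6929186081225629, -0.719129822134871]], 't': [0.47314962606114674, 0.053907175556281856, 1.6902423410875311]}
top {'fx': 471.6215237069337, 'fy': 471.6215237069337, 'cx': 331.26050995069954, 'cy': 239.53499898714645, 'D': [-0.09016482149961347, 0.0, 0.0, 0.0, 0.0], 'R': [[-0.07008303869969362, -0.9975307640125429, -0.004554397344281906], [-0.9768267507253432, 0.06955260825794686, -0.20241525078878014], [0.20223220998146024, -0.009737018695111224, -0.9792891930951476]], 't': [0.06881107124324239, 0.47246914752152946, 1.178891910234823]}
wrist {'fx': 345.5201657333979, 'fy': 345.5201657333979, 'cx': 317.8113568515797, 'cy': 235.47884362594755, 'D': [-0.005406647488144603, 0.0, 0.0, 0.0, 0.0], 'R': [[0.32578668291184437, -0.9454393004707488, -0.002750702215550482], [-0.9001103100299224, -0.3110543571229167, 0.30503543514268344], [-0.28924810632938375, -0.0969005471616668, -0.9523370290735496]], 't': [-0.6238741393824692, -0.038305810590690825, 0.38200304849533384]}
```

View pics/top0.png

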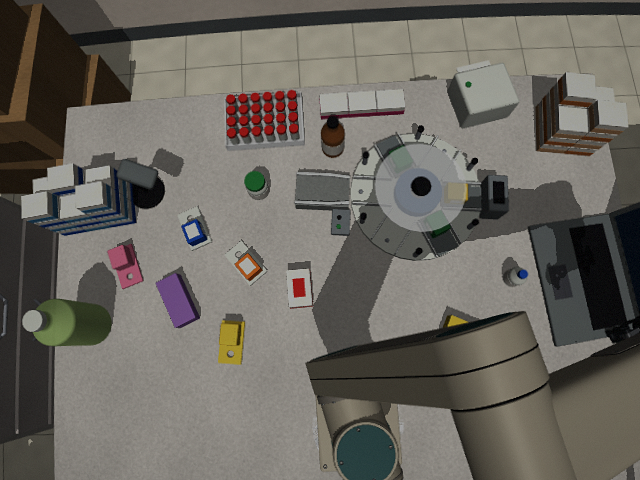

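View pics/side0.png

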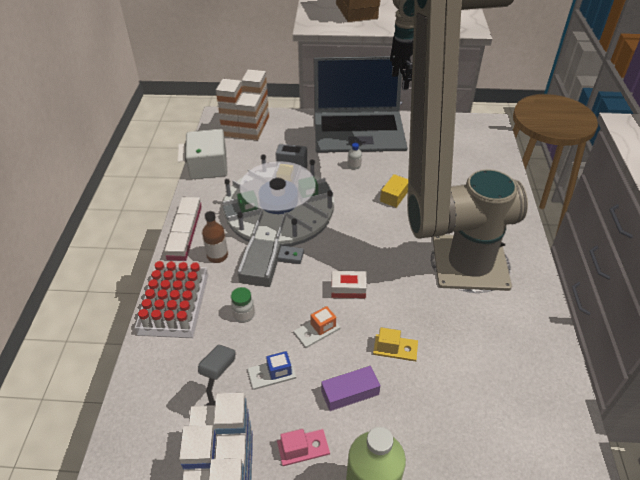

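View pics/wrist0.png

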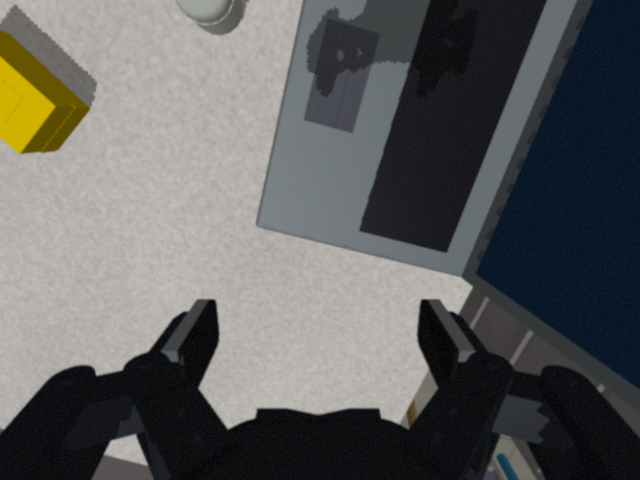

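The top view shows the blue canister at about (194,231), its tail pointing up and left. It also shows the orange canister at (246,264), the deck at (322,188) and the axle at (421,187). The arm blocks nothing that matters. Next I'll zoom in and triangulate roughly.

```bash
cat > h.py <<'E'
import numpy as np, cv2
from bench import manip, cams
def ray(info,uv):
    K=np.array([[info['fx'],0,info['cx']],[0,info['fy'],info['cy']],[0,0,1]])
    p=cv2.undistortPoints(np.array([[uv]],float),K,np.array(info['D'],float))[0,0]
    R=np.array(info['R']);t=np.array(info['t'])
    return -R.T@t, R.T@np.array([p[0],p[1],1.])
def onz(info,uv,z):
    c,d=ray(info,uv); return c+d*(z-c[2])/d[2]
def tri(obs):
    A=np.zeros((3,3));b=np.zeros(3);L=[]
    for i,uv in obs:
        c,d=ray(i,uv);d=d/np.linalg.norm(d);P=np.eye(3)-np.outer(d,d);A+=P;b+=P@c;L.append((c,P))
    X=np.linalg.solve(A,b); return X,[round(1000*np.linalg.norm(P@(X-c)),1) for c,P in L]
def proj(info,X):
    K=np.array([[info['fx'],0,info['cx']],[0,info['fy'],info['cy']],[0,0,1]])
    p,_=cv2.projectPoints(np.array(X,float).reshape(-1,3),cv2.Rodrigues(np.array(info['R']))[0],np.array(info['t'],float),K,np.array(info['D'],float))
    return p[:,0]
E
python3 - <<'E'
import cv2
a=cv2.imread('pics/top0.png');b=cv2.imread('pics/side0.png')
cv2.imwrite('pics/topA.png',cv2.resize(a[110:280,150:350],None,fx=4,fy=4)[:600,:800] if 0 else cv2.resize(a[130:280,150:350],None,fx=4,fy=4,interpolation=cv2.INTER_CUBIC))
cv2.imwrite('pics/topB.png',cv2.resize(a[115:265,320:520],None,fx=4,fy=4,interpolation=cv2.INTER_CUBIC))
cv2.imwrite('pics/sideB.png',cv2.resize(b[140:290,180:380],None,fx=4,fy=4,interpolation=cv2.INTER_CUBIC))
E
```

```text
(no output)
```

View pics/topA.png

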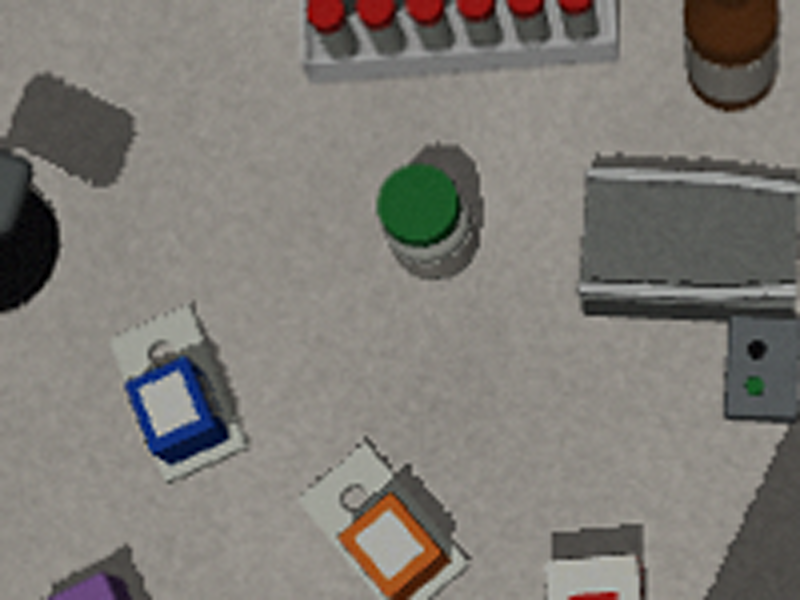

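View pics/topB.png

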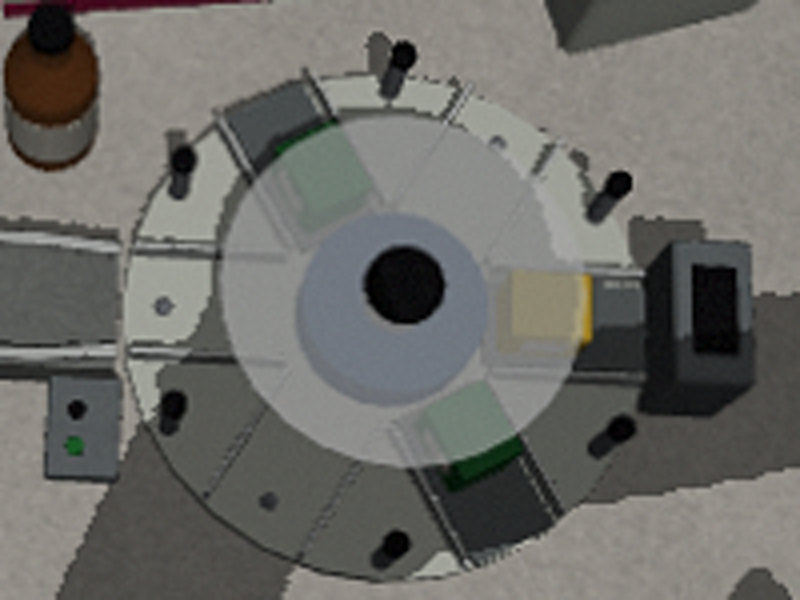

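View pics/sideB.png

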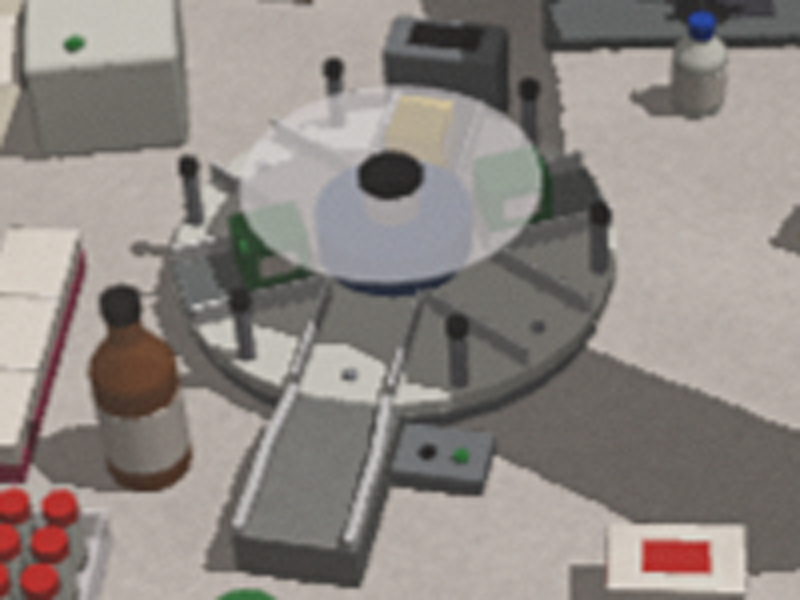

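```bash
python3 - <<'E'
from h import *
T=cams.camera_info('top');S=cams.camera_info('side')
tp=lambda u,v:(u/4+320-.375,v/4+115-.375); sp=lambda u,v:(u/4+180-.375,v/4+140-.375); ta=lambda u,v:(u/4+150-.375,v/4+130-.375)
pg=[((396,543),(600,213)),((173,404),(457,326)),((183,158),(239,300)),((403,55),(189,166)),((618,185),(333,68)),((621,428),(530,88))]
P=[]
for a,b in pg:
    X,e=tri([(T,tp(*a)),(S,sp(*b))]);P.append(X);print(X.round(4),e)
P=np.array(P);c=P.mean(0);print('centre',c.round(4),'r',np.linalg.norm((P-c)[:,:2],axis=1).round(4))
ang=[np.degrees(np.arctan2(*(p-c)[1::-1])) for p in P]
print('yaw est',[round((a-(180-60*k)+180)%360-180,2) for k,a in enumerate(ang)])
X,e=tri([(T,tp(163,306)),(S,sp(349,375))]);print('pin',X.round(4),e)
print('deck corners',[onz(T,ta(*q),.042).round(3).tolist() for q in((586,175),(580,290))])
# blue: plate corners on z=.008
for nm,q in dict(rl=(112,337),rr=(194,304),fr=(247,440),fl=(170,480)).items(): print('blue',nm,onz(T,ta(*q),.008).round(4))
for nm,q in dict(hole=(163,352)).items(): print('hole',onz(T,ta(*q),.008).round(4))
for q in((127,385),(184,358),(228,440),(175,464)): print('top',onz(T,ta(*q),.052).round(4))
for nm,q in dict(jar=(418,205)).items(): print('jar',onz(T,ta(*q),.085).round(4))
for nm,q,z in(('orange',(392,545),.052),('spraycap',(52,28),.17)): print(nm,onz(T,(ta if nm=='orange' else tp)(*q),z).round(4))
E
```

```text
[ 0.4252 -0.1804  0.0933] [np.float64(1.4), np.float64(1.4)]
[ 0.5245 -0.0487  0.0936] [np.float64(1.6), np.float64(1.6)]
[ 0.6893 -0.0693  0.0925] [np.float64(1.2), np.float64(1.2)]
[ 0.7525 -0.2219  0.0921] [np.float64(1.2), np.float64(1.2)]
[ 0.6531 -0.3537  0.0913] [np.float64(2.0), np.float64(2.0)]
[ 0.4886 -0.332   0.094 ] [np.float64(1.4), np.float64(1.4)]
centre [ 0.5889 -0.201   0.0928] r [0.165  0.1654 0.1656 0.165  0.1657 0.165 ]
yaw est [np.float64(-7.19), np.float64(-7.08), np.float64(-7.35), np.float64(-7.28), np.float64(-7.18), np.float64(-7.43)]
pin [ 0.6083 -0.0527  0.0343] [np.float64(1.9), np.float64(1.9)]
deck corners [[0.666, 0.117, 0.042], [0.586, 0.125, 0.042]]
blue rl [0.5865 0.4517 0.008 ]
blue rr [0.6058 0.3942 0.008 ]
blue fr [0.5073 0.3589 0.008 ]
blue fl [0.4834 0.4121 0.008 ]
hole [0.5732 0.4161 0.008 ]
top [0.5402 0.4273 0.052 ]
top [0.5558 0.389  0.052 ]
top [0.4983 0.3604 0.052 ]
top [0.4848 0.3957 0.052 ]
jar [0.6383 0.225  0.085 ]
orange [0.4216 0.255  0.052 ]
spraycap [0.7489 0.0122 0.17  ]
```

```bash
cat >> h.py <<'E'
from scipy.spatial.transform import Rotation as Ro
def pose():
    s=manip.sense(); return np.array(s['tool_pos']),Ro.from_euler('xyz',s['tool_rot'],degrees=True).as_matrix(),s
def togo(target=None,ydir=None):
    """target world TCP, ydir world angle deg of tool y -> tool-frame shift, spin (mod 180 both)"""
    p,R,s=pose(); print('t',round(s['time'],2),'p',p.round(4),'x',R[:,0].round(3),'yang',round(np.degrees(np.arctan2(R[1,1],R[0,1])),2),'q',np.array(s['q']).round(1),'F',np.array(s['ft_force']).round(1),'w',round(s['width'],3))
    if target is not None: print('  world',(np.array(target)-p).round(4),'tool shift',(R.T@(np.array(target)-p)).round(4))
    if ydir is not None:
        a=np.degrees(np.arctan2(R[1,1],R[0,1])); d=(ydir-a+90)%180-90
        # tool x down: spin + => world yaw -
        print('  spin', round(-d,2) if R[2,0]<0 else round(d,2))
E
python3 -c "
from h import *
togo([.50,.36,.25],110.4)"
```

```text
t 0.15 p [ 0.204  -0.5901  0.2304] x [-0.     0.002 -1.   ] yang -70.93 q [-76.9  15.9  -1.6  72.6   0.   84.1] F [0.5 0.3 0.2] w 1.004
  world [0.296  0.9501 0.0196] tool shift [-0.0181 -0.8014 -0.5901]
  spin -1.33
```

```bash
cat >> h.py <<'E'
import sys
def plan(target,dyaw,step=.047,sp=8.5,n=99):
    """print rows: straight line to target (world), total yaw change dyaw deg (signed)"""
    p,R,s=pose(); d=np.array(target)-p; k=max(1,int(np.ceil(max(np.abs(R.T@d).max()*0+np.linalg.norm(d)/step,abs(dyaw)/sp-1e-6))))
    togo(target); print('rows',k)
    for i in range(min(k,n)):
        w=R.T@(d/k); print('{"x":%.4f,"y":%.4f,"z":%.4f,"spin":%.2f}'%(*w,-dyaw/k)); R=Ro.from_euler('z',dyaw/k,degrees=True).as_matrix()@R
    return
E
python3 -c "
from h import *
i=cams.camera_info('wrist');p,R,s=pose()
c=-np.array(i['R']).T@i['t'];print('cam in tool',(R.T@(c-p)).round(4),'axis in tool',(R.T@np.array(i['R'])[2]).round(3))
plan([.50,.36,.26],181.3)"
```

```text
cam in tool [-0.1435  0.0004 -0.0794] axis in tool [ 0.952 -0.001  0.305]
t 0.15 p [ 0.204  -0.5901  0.2304] x [-0.     0.002 -1.   ] yang -70.93 q [-76.9  15.9  -1.6  72.6   0.   84.1] F [0.5 0.3 0.2] w 1.004
  world [0.296  0.9501 0.0296] tool shift [-0.0281 -0.8014 -0.5901]
rows 22
{"x":-0.0013,"y":-0.0364,"z":-0.0268,"spin":-8.24}
{"x":-0.0013,"y":-0.0322,"z":-0.0318,"spin":-8.24}
{"x":-0.0013,"y":-0.0273,"z":-0.0361,"spin":-8.24}
{"x":-0.0013,"y":-0.0219,"z":-0.0396,"spin":-8.24}
{"x":-0.0013,"y":-0.0160,"z":-0.0423,"spin":-8.24}
{"x":-0.0013,"y":-0.0097,"z":-0.0442,"spin":-8.24}
{"x":-0.0013,"y":-0.0033,"z":-0.0451,"spin":-8.24}
{"x":-0.0013,"y":0.0032,"z":-0.0451,"spin":-8.24}
{"x":-0.0014,"y":0.0096,"z":-0.0442,"spin":-8.24}
{"x":-0.0014,"y":0.0159,"z":-0.0424,"spin":-8.24}
{"x":-0.0014,"y":0.0218,"z":-0.0396,"spin":-8.24}
{"x":-0.0014,"y":0.0272,"z":-0.0361,"spin":-8.24}
{"x":-0.0014,"y":0.0321,"z":-0.0318,"spin":-8.24}
{"x":-0.0014,"y":0.0364,"z":-0.0269,"spin":-8.24}
{"x":-0.0014,"y":0.0398,"z":-0.0214,"spin":-8.24}
{"x":-0.0014,"y":0.0425,"z":-0.0155,"spin":-8.24}
{"x":-0.0014,"y":0.0443,"z":-0.0092,"spin":-8.24}
{"x":-0.0014,"y":0.0451,"z":-0.0028,"spin":-8.24}
{"x":-0.0014,"y":0.0451,"z":0.0037,"spin":-8.24}
{"x":-0.0014,"y":0.0441,"z":0.0101,"spin":-8.24}
{"x":-0.0014,"y":0.0422,"z":0.0163,"spin":-8.24}
{"x":-0.0014,"y":0.0394,"z":0.0222,"spin":-8.24}
```

```bash
python3 -m crank '[{"x":-0.0013,"y":-0.0364,"z":-0.0268,"spin":-8.24},{"x":-0.0013,"y":-0.0322,"z":-0.0318,"spin":-8.24},{"x":-0.0013,"y":-0.0273,"z":-0.0361,"spin":-8.24},{"x":-0.0013,"y":-0.0219,"z":-0.0396,"spin":-8.24},{"x":-0.0013,"y":-0.016,"z":-0.0423,"spin":-8.24}]'; python3 -c "
from h import *
togo([.50,.36,.26],110.4)"
```

```text
t 0.15 p [ 0.204  -0.5901  0.2304] x [-0.     0.002 -1.   ] yang -70.93 q [-76.9  15.9  -1.6  72.6   0.   84.1] F [0.5 0.3 0.2] w 1.004
  world [0.296  0.9501 0.0296] tool shift [-0.0281 -0.8014 -0.5901]
  spin -1.33validation failed for argument at $[0]...
```

```bash
python3 -m crank '[{"x":-0.001,"y":-0.036,"z":-0.027,"spin":-8.24,"claw":0.085},{"x":-0.001,"y":-0.032,"z":-0.032,"spin":-8.24,"claw":0.085},{"x":-0.001,"y":-0.027,"z":-0.036,"spin":-8.24,"claw":0.085},{"x":-0.001,"y":-0.022,"z":-0.04,"spin":-8.24,"claw":0.085},{"x":-0.001,"y":-0.016,"z":-0.042,"spin":-8.24,"claw":0.085}]'; python3 -c "
from h import *
togo([.50,.36,.26],110.4)"
```

```text
time: 0.65
tool_pos: [0.2701, -0.3723, 0.2321]
tool_rot: [-131.8, 89.8, 109.7]
ft_force: [1.0, -0.3, 0.4]
width: 0.996
t 0.65 p [ 0.2701 -0.3723  0.2321] x [-0.001  0.003 -1.   ] yang -28.58 q [-62.1  -1.  -20.8  70.4   0.   56.5] F [ 1.  -0.3  0.4] w 0.996
  world [0.2299 0.7323 0.0279] tool shift [-0.0261 -0.1485 -0.7531]
  spin 41.02
```

```bash
python3 -c "
from h import *
plan([.50,.36,.26],139)"
```

```text
t 0.65 p [ 0.2701 -0.3723  0.2321] x [-0.001  0.003 -1.   ] yang -28.58 q [-62.1  -1.  -20.8  70.4   0.   56.5] F [ 1.  -0.3  0.4] w 0.996
  world [0.2299 0.7323 0.0279] tool shift [-0.0261 -0.1485 -0.7531]
rows 17
{"x":-0.0015,"y":-0.0087,"z":-0.0443,"spin":-8.18}
{"x":-0.0015,"y":-0.0023,"z":-0.0451,"spin":-8.18}
{"x":-0.0016,"y":0.0041,"z":-0.0450,"spin":-8.18}
{"x":-0.0016,"y":0.0104,"z":-0.0439,"spin":-8.18}
{"x":-0.0016,"y":0.0166,"z":-0.0420,"spin":-8.18}
{"x":-0.0016,"y":0.0224,"z":-0.0392,"spin":-8.18}
{"x":-0.0016,"y":0.0277,"z":-0.0356,"spin":-8.18}
{"x":-0.0017,"y":0.0325,"z":-0.0313,"spin":-8.18}
{"x":-0.0017,"y":0.0366,"z":-0.0264,"spin":-8.18}
{"x":-0.0017,"y":0.0400,"z":-0.0209,"spin":-8.18}
{"x":-0.0017,"y":0.0426,"z":-0.0150,"spin":-8.18}
{"x":-0.0017,"y":0.0443,"z":-0.0088,"spin":-8.18}
{"x":-0.0017,"y":0.0451,"z":-0.0024,"spin":-8.18}
{"x":-0.0017,"y":0.0450,"z":0.0040,"spin":-8.18}
{"x":-0.0018,"y":0.0439,"z":0.0104,"spin":-8.18}
{"x":-0.0018,"y":0.0420,"z":0.0165,"spin":-8.18}
{"x":-0.0018,"y":0.0392,"z":0.0223,"spin":-8.18}
```

```bash
python3 -m crank '[{"x":-0.0015,"y":-0.0087,"z":-0.0443,"spin":-8.18,"claw":0.085},{"x":-0.0015,"y":-0.0023,"z":-0.0451,"spin":-8.18,"claw":0.085},{"x":-0.0016,"y":0.0041,"z":-0.045,"spin":-8.18,"claw":0.085},{"x":-0.0016,"y":0.0104,"z":-0.0439,"spin":-8.18,"claw":0.085},{"x":-0.0016,"y":0.0166,"z":-0.042,"spin":-8.18,"claw":0.085}]';python3 -m crank '[{"x":-0.0015,"y":0.0224,"z":-0.0392,"spin":-8.18,"claw":0.085},{"x":-0.0015,"y":0.0277,"z":-0.0356,"spin":-8.18,"claw":0.085},{"x":-0.0016,"y":0.0325,"z":-0.0313,"spin":-8.18,"claw":0.085},{"x":-0.0016,"y":0.0366,"z":-0.0264,"spin":-8.18,"claw":0.085},{"x":-0.0016,"y":0.04,"z":-0.0209,"spin":-8.18,"claw":0.085}]'; python3 -c "
from h import *
togo([.50,.36,.26],110.4)
plan([.50,.36,.26],57.2)"
```

```text
time: 1.15
tool_pos: [0.335, -0.1465, 0.2396]
tool_rot: [167.1, 89.8, 91.0]
ft_force: [1.0, -0.5, -0.1]
width: 0.994
time: 1.65
tool_pos: [0.3937, 0.0808, 0.2488]
tool_rot: [74.3, 89.7, 40.8]
ft_force: [1.1, -0.7, 0.1]
width: 0.994
t 1.65 p [0.3937 0.0808 0.2488] x [ 0.004  0.003 -1.   ] yang 56.43 q [  2.2  -8.1 -25.2  72.7   0.2  35.8] F [ 1.1 -0.7  0.1] w 0.994
  world [0.1063 0.2792 0.0112] tool shift [-0.01    0.2915 -0.0658]
  spin -53.97
t 1.65 p [0.3937 0.0808 0.2488] x [ 0.004  0.003 -1.   ] yang 56.43 q [  2.2  -8.1 -25.2  72.7   0.2  35.8] F [ 1.1 -0.7  0.1] w 0.994
  world [0.1063 0.2792 0.0112] tool shift [-0.01    0.2915 -0.0658]
rows 7
{"x":-0.0014,"y":0.0416,"z":-0.0094,"spin":-8.17}
{"x":-0.0014,"y":0.0426,"z":-0.0034,"spin":-8.17}
{"x":-0.0014,"y":0.0426,"z":0.0027,"spin":-8.17}
{"x":-0.0014,"y":0.0418,"z":0.0087,"spin":-8.17}
{"x":-0.0014,"y":0.0401,"z":0.0146,"spin":-8.17}
{"x":-0.0014,"y":0.0376,"z":0.0201,"spin":-8.17}
{"x":-0.0014,"y":0.0344,"z":0.0253,"spin":-8.17}
```

```bash
python3 -m crank '[{"x":-0.0014,"y":0.042,"z":-0.0094,"spin":-8,"claw":0.085},{"x":-0.0014,"y":0.043,"z":-0.0034,"spin":-8,"claw":0.085},{"x":-0.0014,"y":0.043,"z":0.0027,"spin":-8,"claw":0.085},{"x":-0.0014,"y":0.042,"z":0.0087,"spin":-8,"claw":0.085},{"x":-0.0014,"y":0.04,"z":0.0146,"spin":-8,"claw":0.085}]';python3 -m crank '[{"x":-0.0015,"y":0.038,"z":0.02,"spin":-7,"claw":0.085},{"x":-0.0015,"y":0.036,"z":0.0235,"spin":-7,"claw":0.085},{"x":0,"y":0,"z":0,"spin":0,"claw":0.085},{"x":0,"y":0,"z":0,"spin":0,"claw":0.085},{"x":0,"y":0,"z":0,"spin":0,"claw":0.085}]'; python3 -c "
from h import *
import pickle
togo([.50,.36,.26],110.4)
im=cams.read_camera('wrist');i=cams.camera_info('wrist');pickle.dump(i,open('w1.pkl','wb'))
cv2.imwrite('pics/w1.png',im)"
```

```text
time: 2.15
tool_pos: [0.4678, 0.2923, 0.2561]
tool_rot: [16.3, 89.8, 24.7]
ft_force: [0.1, -0.1, 0.2]
width: 0.999
time: 2.65
tool_pos: [0.4954, 0.3819, 0.2559]
tool_rot: [0.1, 89.9, 23.5]
ft_force: [-0.3, 0.2, 0.4]
width: 0.994
t 2.65 p [0.4954 0.3819 0.2559] x [ 0.001  0.001 -1.   ] yang 113.38 q [31.7 15.2  0.6 75.4 -0.   8.3] F [-0.3  0.2  0.4] w 0.994
  world [ 0.0046 -0.0219  0.0041] tool shift [-0.0041 -0.0219 -0.0045]
  spin 2.98
```

View pics/w1.png

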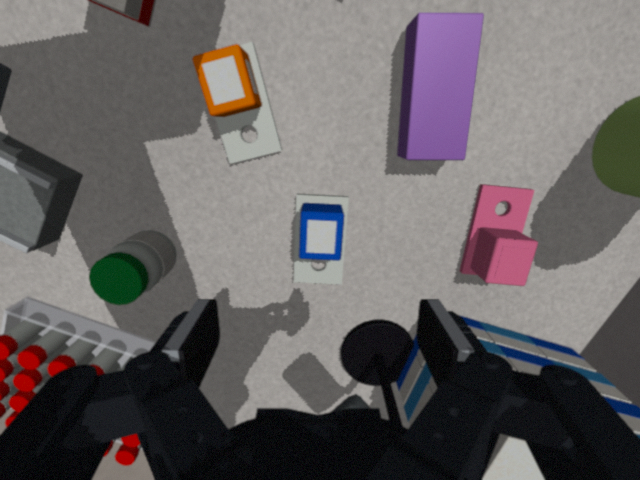

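The wrist view shows the blue canister at about (321,235), with its hole at (319,265) towards the gripper. I'll zoom in for corners.

```bash
python3 -c "
import cv2
a=cv2.imread('pics/w1.png');cv2.imwrite('pics/w1z.png',cv2.resize(a[185:295,250:390],None,fx=5,fy=5,interpolation=cv2.INTER_CUBIC))"
```

```text
(no output)
```

View pics/w1z.png

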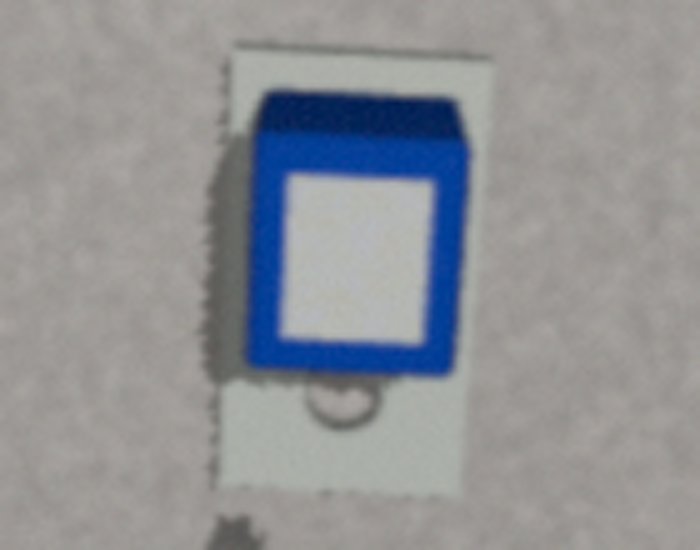

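```bash
python3 - <<'E'
from h import *
import pickle
W=pickle.load(open('w1.pkl','rb'));T=cams.camera_info('top');S=cams.camera_info('side')
wz=lambda u,v:(u/5+250-.4,v/5+185-.4); ta=lambda u,v:(u/4+150-.375,v/4+130-.375)
pl=np.array([onz(W,wz(*q),.008) for q in((235,45),(495,60),(462,495),(218,487))])
bt=np.array([onz(W,wz(*q),.052) for q in((258,130),(468,145),(455,375),(247,365))])
for n,P,off in(('plate',pl,-.020),('block',bt,0)):
    d=(P[0]+P[1]-P[2]-P[3])[:2]/2;L=np.hypot(*d);d1=d/L;w=np.linalg.norm(((P[1]+P[2]-P[0]-P[3])/2)[:2])
    c=P.mean(0)[:2]; print(n,'ang',np.degrees(np.arctan2(d1[1],d1[0])).round(2),'L',L.round(4),'w',w.round(4),'blockcentre',(c-off*d1).round(4))
import cv2
def label(im,box):
    x0,y0,x1,y1=box;c=im[y0:y1,x0:x1].astype(int);b=(c[:,:,0]-c[:,:,2]>60).astype(np.uint8)
    cs,h=cv2.findContours(b,cv2.RETR_CCOMP,cv2.CHAIN_APPROX_NONE)
    ins=[k for k,_ in enumerate(cs) if h[0][k][3]>=0];k=max(ins,key=lambda k:cv2.contourArea(cs[k]))
    m=cv2.moments(cs[k]);return m['m10']/m['m00']+x0,m['m01']/m['m00']+y0
lw=label(cv2.imread('pics/w1.png'),(290,190,355,290));lt=label(cv2.imread('pics/top0.png'),(175,200,220,255))
ls=label(cv2.imread('pics/side0.png'),(240,340,310,395))
print(lw,lt,ls)
for o in([(W,lw),(T,lt)],[(W,lw),(S,ls)],[(T,lt),(S,ls)]):
    X,e=tri(o);print(X.round(4),e)
E
```

```text
plate ang -159.68 L 0.1108 w 0.0603 blockcentre [0.5268 0.3987]
block ang -159.35 L 0.0517 w 0.0443 blockcentre [0.5265 0.3982]
(320.82505328742417, 236.25020495163142) (191.51396648044692, 230.61731843575419) (278.1603375527426, 360.3502109704641)
[0.5221 0.396  0.0669] [np.float64(0.4), np.float64(0.4)]
[0.5282 0.3985 0.0494] [np.float64(0.4), np.float64(0.4)]
[0.5269 0.4002 0.0518] [np.float64(1.4), np.float64(1.4)]
```

```bash
python3 -c "
from h import *
plan([.5267,.3985,.09],-2.9)"
```

```text
t 2.7 p [0.4953 0.3815 0.256 ] x [ 0.001  0.    -1.   ] yang 113.36 q [31.7 15.2  0.6 75.4 -0.   8.3] F [-0.5  0.2  0.6] w 0.99
  world [ 0.0314  0.017  -0.166 ] tool shift [0.166  0.0032 0.0354]
rows 4
{"x":0.0415,"y":0.0008,"z":0.0089,"spin":0.72}
{"x":0.0415,"y":0.0009,"z":0.0088,"spin":0.72}
{"x":0.0415,"y":0.0010,"z":0.0088,"spin":0.72}
{"x":0.0415,"y":0.0011,"z":0.0088,"spin":0.72}
```

```bash
python3 -m crank '[{"x":0.0415,"y":0.001,"z":0.009,"spin":0.7,"claw":0.085},{"x":0.0415,"y":0.001,"z":0.009,"spin":0.7,"claw":0.085},{"x":0.0415,"y":0.001,"z":0.009,"spin":0.7,"claw":0.085},{"x":0.0415,"y":0.001,"z":0.009,"spin":0.7,"claw":0.085},{"x":0,"y":0,"z":0,"spin":0,"claw":0.085}]'; python3 -c "
from h import *
togo([.5267,.3985,.012],110.5)
im=cams.read_camera('wrist')
cv2.imwrite('pics/w2.png',im)"
```

```text
time: 3.2
tool_pos: [0.5302, 0.3941, 0.0912]
tool_rot: [5.1, 89.5, 25.0]
ft_force: [-0.5, -1.2, -0.4]
width: 0.993
t 3.2 p [0.5302 0.3941 0.0912] x [ 0.008  0.004 -1.   ] yang 109.91 q [31.  24.6 -6.9 58.  -0.1 11.1] F [-0.5 -1.2 -0.4] w 0.993
  world [-0.0035  0.0044 -0.0792] tool shift [ 0.0792  0.0053 -0.0025]
  spin -0.59
```

View pics/w2.png

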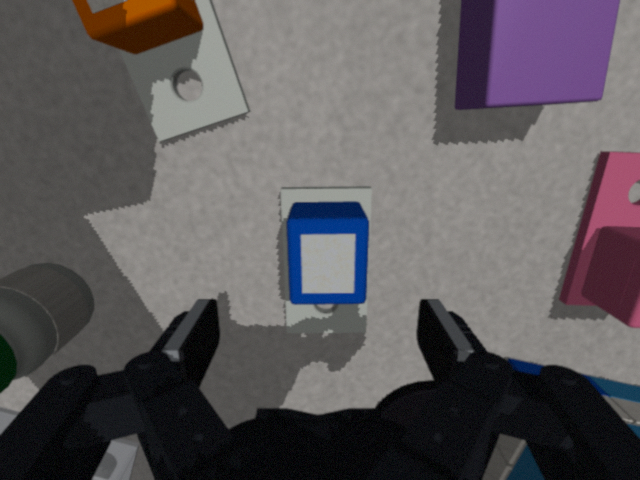

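The canister is centred to within about 5 mm between the fingers: block column 328, finger midline 318. Next I descend.

```bash
python3 -m crank '[{"x":0.025,"y":0.004,"z":-0.002,"spin":-0.5,"claw":0.085},{"x":0.025,"y":0.001,"z":-0.0005,"spin":0,"claw":0.085},{"x":0.02,"y":0,"z":0,"spin":0,"claw":0.085},{"x":0.008,"y":0,"z":0,"spin":0,"claw":0.085},{"x":0,"y":0,"z":0,"spin":0,"claw":0.085}]'; python3 -c "
from h import *
togo([.5267,.3985,.012],110.5)"
```

```text
time: 3.75
tool_pos: [0.5359, 0.4005, 0.0298]
tool_rot: [8.9, 88.1, 29.1]
ft_force: [-0.3, -0.4, -0.2]
width: 0.993
t 3.75 p [0.5359 0.4005 0.0298] x [ 0.029  0.016 -0.999] yang 110.2 q [31.3 28.1 -9.9 50.1 -0.1 11.1] F [-0.3 -0.4 -0.2] w 0.993
  world [-0.0092 -0.002  -0.0178] tool shift [ 0.0175  0.0012 -0.0099]
  spin -0.3
```

```bash
python3 -m crank '[{"x":0.006,"y":0.001,"z":-0.003,"spin":0,"claw":0.085},{"x":0.005,"y":0,"z":-0.003,"spin":0,"claw":0.085},{"x":0.004,"y":0,"z":-0.003,"spin":0,"claw":0.085},{"x":0,"y":0,"z":0,"spin":0,"claw":0.085},{"x":0,"y":0,"z":0,"spin":0,"claw":0.085}]'; python3 -c "
from h import *
togo([.5267,.3985,.012],110.5)"
```

```text
time: 4.25
tool_pos: [0.5303, 0.4002, 0.0202]
tool_rot: [9.4, 87.6, 29.6]
ft_force: [-0.2, -0.6, 0.2]
width: 0.996
t 4.25 p [0.5303 0.4002 0.0202] x [ 0.037  0.021 -0.999] yang 110.18 q [ 31.5  28.  -11.5  48.1  -0.1  11.3] F [-0.2 -0.6  0.2] w 0.996
  world [-0.0036 -0.0017 -0.0082] tool shift [ 0.008  -0.0004 -0.0043]
  spin -0.32
```

```bash
python3 -m crank '[{"x":0.005,"y":0,"z":-0.004,"spin":0,"claw":0.085},{"x":0.004,"y":0,"z":-0.002,"spin":0,"claw":0.085},{"x":0,"y":0,"z":0,"spin":0,"claw":0.04},{"x":0,"y":0,"z":0,"spin":0,"claw":0.04},{"x":0,"y":0,"z":0,"spin":0,"claw":0.04}]'; python3 -m crank '[{"x":0,"y":0,"z":0,"spin":0,"claw":0.03},{"x":0,"y":0,"z":0,"spin":0,"claw":0.03},{"x":0,"y":0,"z":0,"spin":0,"claw":0.03},{"x":0,"y":0,"z":0,"spin":0,"claw":0.03},{"x":0,"y":0,"z":0,"spin":0,"claw":0.03}]';python3 -c "
from h import *
togo([.5267,.3985,.012],110.5)
im=cams.read_camera('wrist')
cv2.imwrite('pics/w3.png',im)"
```

```text
time: 4.75
tool_pos: [0.5246, 0.3983, 0.0102]
tool_rot: [9.3, 87.6, 29.5]
ft_force: [2.6, 1.3, 1.2]
width: 0.53
time: 5.25
tool_pos: [0.5245, 0.3983, 0.0101]
tool_rot: [9.3, 87.6, 29.5]
ft_force: [-0.2, -0.6, -0.2]
width: 0.532
t 5.25 p [0.5245 0.3983 0.0101] x [ 0.037  0.021 -0.999] yang 110.19 q [ 31.6  28.2 -12.7  46.7  -0.1  11.4] F [-0.2 -0.6 -0.2] w 0.532
  world [0.0022 0.0002 0.0019] tool shift [-0.0018 -0.0005  0.0022]
  spin -0.31
```

View pics/w3.png

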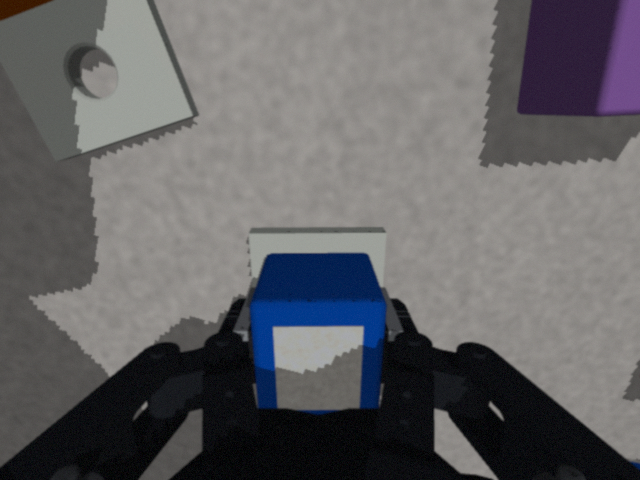

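It is gripped, with the opening at 45 mm. Next I lift.

```bash
python3 -m crank '[{"x":-0.02,"y":0,"z":0,"spin":0,"claw":0.03},{"x":-0.035,"y":0,"z":0,"spin":0,"claw":0.03},{"x":-0.035,"y":0,"z":0,"spin":0,"claw":0.03},{"x":-0.035,"y":0,"z":0,"spin":0,"claw":0.03},{"x":-0.02,"y":0,"z":0,"spin":0,"claw":0.03}]'; python3 -c "
from h import *
c=np.array([.5889,-.201]);y=np.array([.1262,.992])
t=c+.25*y
togo([*t,.16],172.75)
plan([*t,.16],62.5)"
```

```text
time: 5.8
tool_pos: [0.5141, 0.3919, 0.1517]
tool_rot: [8.1, 88.5, 28.3]
ft_force: [0.7, 0.1, -1.7]
width: 0.531
t 5.8 p [0.5141 0.3919 0.1517] x [ 0.022  0.012 -1.   ] yang 110.16 q [31.6 19.8 -6.  62.7 -0.1 11.5] F [ 0.7  0.1 -1.7] w 0.531
  world [ 0.1063 -0.3449  0.0083] tool shift [-0.0101 -0.3604 -0.0188]
  spin -62.59
t 5.8 p [0.5141 0.3919 0.1517] x [ 0.022  0.012 -1.   ] yang 110.16 q [31.6 19.8 -6.  62.7 -0.1 11.5] F [ 0.7  0.1 -1.7] w 0.531
  world [ 0.1063 -0.3449  0.0083] tool shift [-0.0101 -0.3604 -0.0188]
rows 8
{"x":-0.0013,"y":-0.0450,"z":-0.0024,"spin":-7.81}
{"x":-0.0014,"y":-0.0443,"z":-0.0085,"spin":-7.81}
{"x":-0.0016,"y":-0.0427,"z":-0.0144,"spin":-7.81}
{"x":-0.0017,"y":-0.0404,"z":-0.0201,"spin":-7.81}
{"x":-0.0018,"y":-0.0373,"z":-0.0254,"spin":-7.81}
{"x":-0.0019,"y":-0.0335,"z":-0.0302,"spin":-7.81}
{"x":-0.0020,"y":-0.0291,"z":-0.0345,"spin":-7.81}
{"x":-0.0021,"y":-0.0241,"z":-0.0381,"spin":-7.81}
```

```bash
python3 -m crank '[{"x":-0.001,"y":-0.045,"z":-0.0024,"spin":-7.8,"claw":0.03},{"x":-0.001,"y":-0.0443,"z":-0.0085,"spin":-7.8,"claw":0.03},{"x":-0.0015,"y":-0.0427,"z":-0.0144,"spin":-7.8,"claw":0.03},{"x":-0.0015,"y":-0.0404,"z":-0.02,"spin":-7.8,"claw":0.03},{"x":-0.0015,"y":-0.0373,"z":-0.0254,"spin":-7.8,"claw":0.03}]'; python3 -c "
from h import *
c=np.array([.5889,-.201]);y=np.array([.1262,.992])
t=c+.25*y
togo([*t,.16],172.75)
plan([*t,.16],26.1)"
```

```text
time: 6.3
tool_pos: [0.5859, 0.1784, 0.1617]
tool_rot: [-30.0, 87.9, 31.3]
ft_force: [0.0, -0.7, -1.9]
width: 0.533
t 6.3 p [0.5859 0.1784 0.1617] x [ 0.031  0.019 -0.999] yang 151.34 q [ 10.5  15.7 -10.4  62.    0.7 -50.8] F [ 0.  -0.7 -1.9] w 0.533
  world [ 0.0346 -0.1314 -0.0017] tool shift [ 0.0003 -0.0933 -0.0988]
  spin -21.41
t 6.3 p [0.5859 0.1784 0.1617] x [ 0.031  0.019 -0.999] yang 151.34 q [ 10.5  15.7 -10.4  62.    0.7 -50.8] F [ 0.  -0.7 -1.9] w 0.533
  world [ 0.0346 -0.1314 -0.0017] tool shift [ 0.0003 -0.0933 -0.0988]
rows 4
{"x":0.0001,"y":-0.0233,"z":-0.0247,"spin":-6.53}
{"x":-0.0001,"y":-0.0204,"z":-0.0272,"spin":-6.53}
{"x":-0.0002,"y":-0.0172,"z":-0.0293,"spin":-6.53}
{"x":-0.0003,"y":-0.0137,"z":-0.0311,"spin":-6.53}
```

```bash
python3 -m crank '[{"x":0,"y":-0.0235,"z":-0.0245,"spin":-5.5,"claw":0.03},{"x":0,"y":-0.021,"z":-0.027,"spin":-5.5,"claw":0.03},{"x":0,"y":-0.018,"z":-0.029,"spin":-5.5,"claw":0.03},{"x":0,"y":-0.01,"z":-0.02,"spin":-4,"claw":0.03},{"x":0,"y":0,"z":0,"spin":0,"claw":0.03}]'; python3 -c "
from h import *
c=np.array([.5889,-.201]);y=np.array([.1262,.992])
t=c+.25*y
togo([*t,.16],172.75)
i=cams.camera_info('wrist');import pickle;pickle.dump(i,open('w4.pkl','wb'))
cv2.imwrite('pics/w4.png',cams.read_camera('wrist'))
cv2.imwrite('pics/s4.png',cams.read_camera('side'))
"
```

```text
time: 6.8
tool_pos: [0.6193, 0.0463, 0.1589]
tool_rot: [-54.3, 88.0, 28.1]
ft_force: [0.1, 0.6, -1.9]
width: 0.535
t 6.8 p [0.6193 0.0463 0.1589] x [ 0.031  0.016 -0.999] yang 172.36 q [ -2.2  16.8  -9.2  62.2   1.  -84.5] F [ 0.1  0.6 -1.9] w 0.535
  world [0.0011 0.0007 0.0011] tool shift [-0.001  -0.0011  0.0008]
  spin -0.39
```

View pics/w4.png

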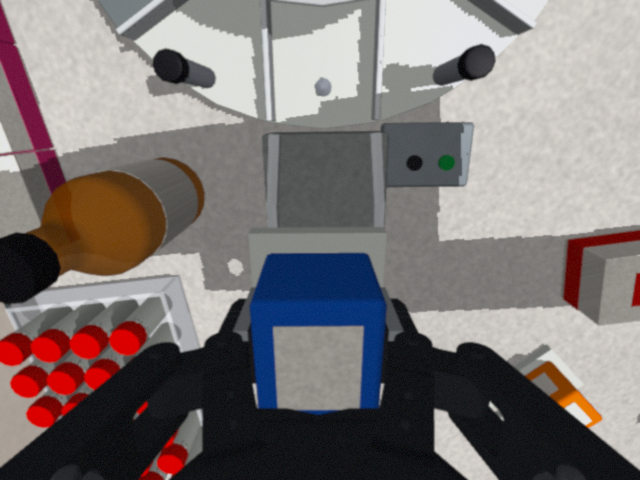

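View pics/s4.png

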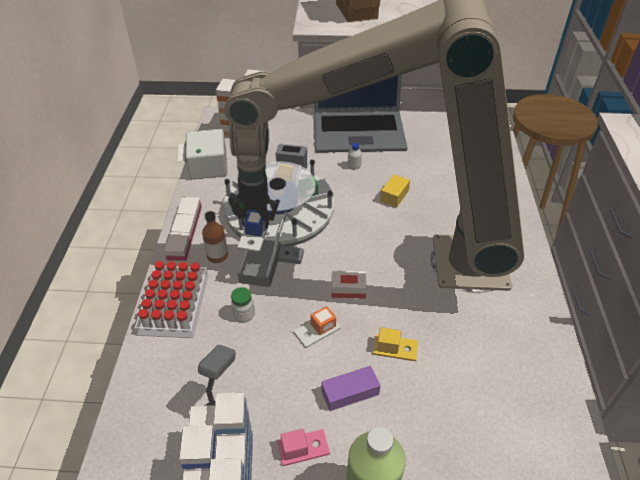

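The wrist view shows the pin at (323,87), the guides from (268,135) to (382,135), and the held plate's front edge from (250,235) to (386,232). I'll refine the machine pose from this.

```bash
python3 - <<'E'
from h import *
import pickle
W=pickle.load(open('w4.pkl','rb'));S=cams.camera_info('side');T=cams.camera_info('top')
c=np.array([.5889,-.201]);a=np.radians(-7.25);X=np.array([np.cos(a),np.sin(a)]);Y=np.array([-np.sin(a),np.cos(a)])
def m(p): d=p[:2]-c; return (d@X*1000).round(1),(d@Y*1000).round(1)
pin=onz(W,(323,87),.040);print('pin',m(pin), 'height wrist+side,wrist+top',tri([(W,(323,87)),(S,(266.9,233.4))])[0].round(4),tri([(W,(323,87)),(T,(360.4,191.1))])[0].round(4))
for q,z in(((170,67),.095),((480,62),.095)): print('peg',m(onz(W,q,z)))
for q,z in(((278,136),.042),((372,136),.042),((276,226),.042),((375,226),.042)): print('guide foot',m(onz(W,q,z)))
p,R,s=pose()
for zz in(.150,.157,.164):
  A=onz(W,(250,235),zz);B=onz(W,(386,232),zz);print(zz,m(A),m(B),'w',np.linalg.norm(A-B).round(4),'ang',np.degrees(np.arctan2(*(A-B)[1::-1])).round(2))
print('tcp',m(p))
E
```

```text
pin (np.float64(-0.8), np.float64(148.7)) height wrist+side,wrist+top [ 0.6085 -0.0535  0.0346] [ 0.6069 -0.0533  0.0326]
peg (np.float64(82.0), np.float64(141.8))
peg (np.float64(-85.1), np.float64(141.2))
guide foot (np.float64(31.8), np.float64(181.2))
guide foot (np.float64(-35.9), np.float64(181.6))
guide foot (np.float64(36.5), np.float64(249.5))
guide foot (np.float64(-41.2), np.float64(249.4))
0.15 (np.float64(31.7), np.float64(219.9)) (np.float64(-31.0), np.float64(218.3)) w 0.0627 ang -5.8
0.157 (np.float64(30.0), np.float64(217.4)) (np.float64(-29.8), np.float64(215.9)) w 0.0598 ang -5.8
0.164 (np.float64(28.3), np.float64(215.0)) (np.float64(-28.6), np.float64(213.6)) w 0.0569 ang -5.8
tcp (np.float64(-2.4), np.float64(251.6))
```

```bash
python3 -c "
from h import *
c=np.array([.5889,-.201]);a=np.radians(-7.25);X=np.array([np.cos(a),np.sin(a)]);Y=np.array([-np.sin(a),np.cos(a)])
t=c-.004*X+.241*Y
togo([*t,.075],172.75)"

```

```text
t 6.9 p [0.6183 0.0489 0.1588] x [ 0.029  0.018 -0.999] yang 172.42 q [ -2.   16.8  -9.3  62.3   1.1 -84.4] F [-0.2  0.5 -1.5] w 0.53
  world [-0.0029 -0.0103 -0.0838] tool shift [ 0.0835  0.0038 -0.0124]
  spin -0.33
```

```bash
python3 -m crank '[{"x":0.02,"y":0.001,"z":-0.003,"spin":-0.3,"claw":0.03},{"x":0.022,"y":0.001,"z":-0.003,"spin":0,"claw":0.03},{"x":0.022,"y":0.001,"z":-0.003,"spin":0,"claw":0.03},{"x":0.02,"y":0.001,"z":-0.003,"spin":0,"claw":0.03},{"x":0,"y":0,"z":0,"spin":0,"claw":0.03}]'; python3 -c "
from h import *
c=np.array([.5889,-.201]);a=np.radians(-7.25);X=np.array([np.cos(a),np.sin(a)]);Y=np.array([-np.sin(a),np.cos(a)])
t=c-.004*X+.241*Y
togo([*t,.055],172.75)
i=cams.camera_info('wrist');import pickle;pickle.dump(i,open('w5.pkl','wb'))
cv2.imwrite('pics/w5.png',cams.read_camera('wrist'))"

```

```text
time: 7.4
tool_pos: [0.6141, 0.0456, 0.0728]
tool_rot: [-48.2, 87.9, 34.8]
ft_force: [-0.4, 0.6, -2.3]
width: 0.533
t 7.4 p [0.6141 0.0456 0.0728] x [ 0.03   0.021 -0.999] yang 172.95 q [ -2.4  20.8 -15.1  52.4   1.3 -85.3] F [-0.4  0.6 -2.3] w 0.533
  world [ 0.0013 -0.0071 -0.0178] tool shift [ 0.0177 -0.0016 -0.0073]
  spin 0.2
```

View pics/w5.png

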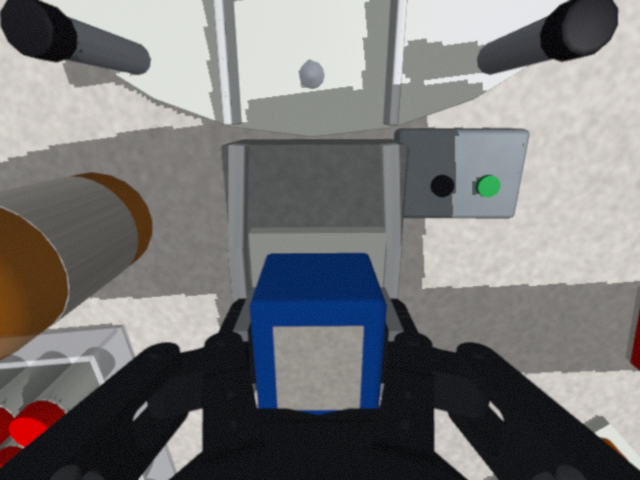

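```bash
python3 - <<'E'
from h import *
import pickle
W=pickle.load(open('w5.pkl','rb'))
c=np.array([.5889,-.201]);a=np.radians(-7.25);X=np.array([np.cos(a),np.sin(a)]);Y=np.array([-np.sin(a),np.cos(a)])
def m(p): d=p[:2]-c; return (d@X*1000).round(1),(d@Y*1000).round(1)
print('pin',m(onz(W,(312,74),.040)))
for q,z in(((246,145),.052),((384,145),.052),((244,220),.052),((386,220),.052),((229,145),.052),((400,145),.052)): print('guide',m(onz(W,q,z)))
for q,z in(((50,26),.097),((589,26),.097)): print('peg',m(onz(W,q,z)))
for zz in(.070,.074): print(m(onz(W,(250,233),zz)),m(onz(W,(386,231),zz)))
E
python3 -c "
import cv2
a=cv2.imread('pics/w5.png');cv2.imwrite('pics/w5z.png',cv2.resize(a[120:270,210:410],None,fx=4,fy=4,interpolation=cv2.INTER_CUBIC))"
```

```text
pin (np.float64(-1.1), np.float64(148.4))
guide (np.float64(28.8), np.float64(179.3))
guide (np.float64(-34.2), np.float64(179.0))
guide (np.float64(32.2), np.float64(215.2))
guide (np.float64(-37.5), np.float64(214.4))
guide (np.float64(36.7), np.float64(179.3))
guide (np.float64(-41.4), np.float64(178.9))
peg (np.float64(76.1), np.float64(140.6))
peg (np.float64(-84.7), np.float64(141.2))
(np.float64(25.4), np.float64(215.7)) (np.float64(-34.6), np.float64(214.1))
(np.float64(24.4), np.float64(214.4)) (np.float64(-33.9), np.float64(212.8))
```

View pics/w5z.png

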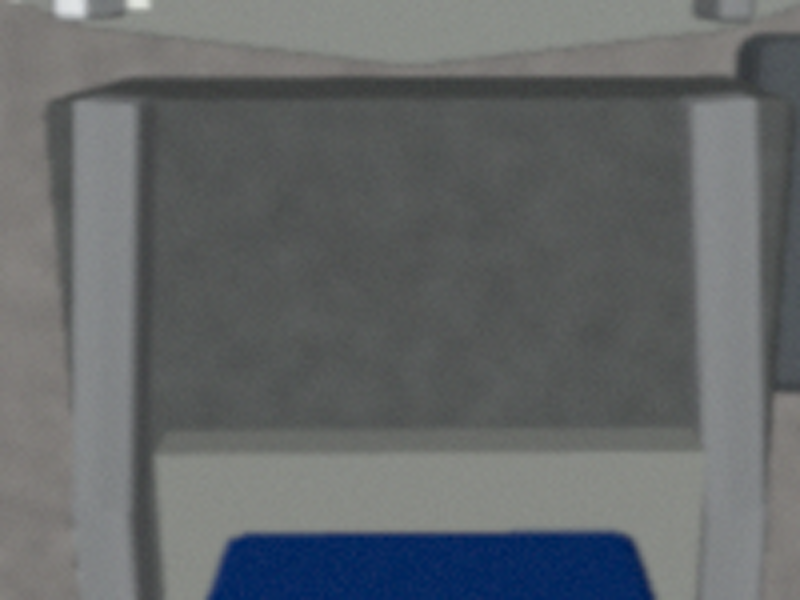

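```bash
python3 -m crank '[{"x":0.006,"y":-0.0022,"z":-0.003,"spin":0,"claw":0.03},{"x":0.006,"y":0,"z":-0.002,"spin":0,"claw":0.03},{"x":0.005,"y":0,"z":-0.002,"spin":0,"claw":0.03},{"x":0.002,"y":0,"z":0,"spin":0,"claw":0.03},{"x":0,"y":0,"z":0,"spin":0,"claw":0.03}]'; python3 -c "
from h import *
togo(None,172.75)
i=cams.camera_info('wrist');import pickle;pickle.dump(i,open('w6.pkl','wb'))
a=cams.read_camera('wrist');cv2.imwrite('pics/w6.png',a)
cv2.imwrite('pics/w6z.png',cv2.resize(a[120:270,210:410],None,fx=4,fy=4,interpolation=cv2.INTER_CUBIC))"

```

```text
time: 7.95
tool_pos: [0.621, 0.0405, 0.0602]
tool_rot: [-54.9, 87.4, 28.2]
ft_force: [-0.1, -0.4, -1.0]
width: 0.527
t 7.95 p [0.621  0.0405 0.0602] x [ 0.041  0.022 -0.999] yang 173.06 q [ -2.9  21.8 -15.4  50.5   1.4 -85.9] F [-0.1 -0.4 -1. ] w 0.527
  spin 0.31
```

View pics/w6z.png

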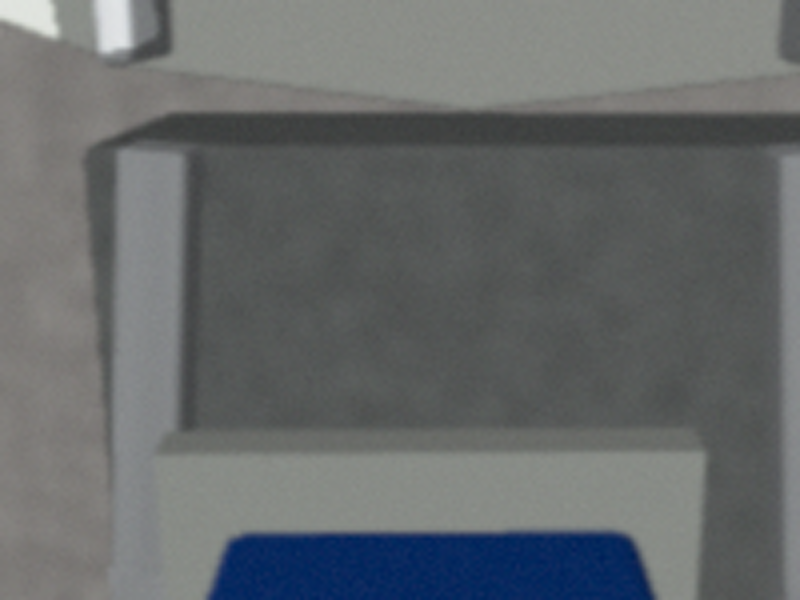

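```bash
python3 -m crank '[{"x":0,"y":0.003,"z":0,"spin":0,"claw":0.03},{"x":0,"y":0.003,"z":0,"spin":0,"claw":0.03},{"x":0,"y":0,"z":0,"spin":0,"claw":0.03},{"x":0,"y":0,"z":0,"spin":0,"claw":0.03},{"x":0,"y":0,"z":0,"spin":0,"claw":0.03}]'; python3 -c "
from h import *
togo(None,172.75)
i=cams.camera_info('wrist');import pickle;pickle.dump(i,open('w7.pkl','wb'))
a=cams.read_camera('wrist');cv2.imwrite('pics/w7.png',a)
cv2.imwrite('pics/w7z.png',cv2.resize(a[120:270,210:410],None,fx=4,fy=4,interpolation=cv2.INTER_CUBIC))"

```

```text
time: 8.5
tool_pos: [0.6151, 0.0409, 0.0598]
tool_rot: [-56.0, 87.3, 27.0]
ft_force: [0.3, 0.6, -1.5]
width: 0.532
t 8.5 p [0.6151 0.0409 0.0598] x [ 0.042  0.021 -0.999] yang 173.03 q [ -2.8  21.3 -16.3  50.    1.3 -85.9] F [ 0.3  0.6 -1.5] w 0.532
  spin 0.28
```

View pics/w7z.png

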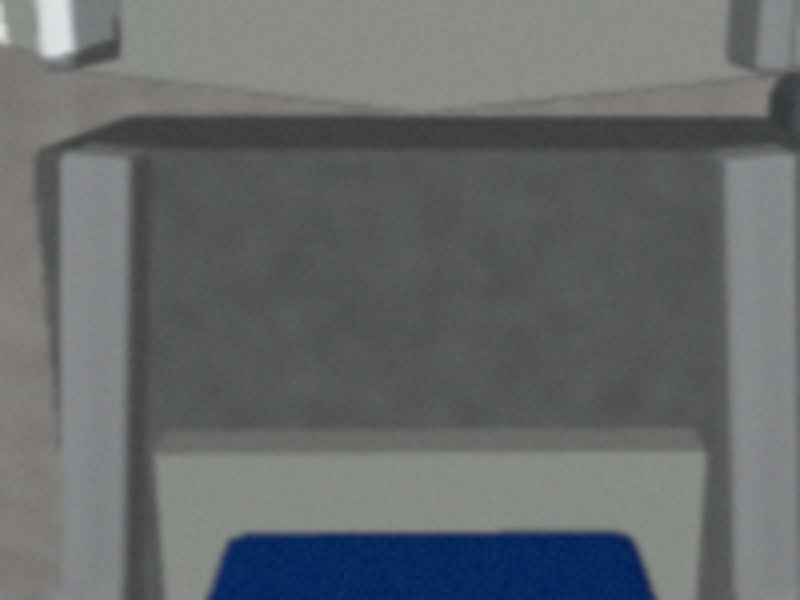

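Centred between the guides: 29 px margin on each side at 4x zoom. I lower the last few mm.

```bash
python3 -m crank '[{"x":0.003,"y":0.0005,"z":0,"spin":0,"claw":0.03},{"x":0.003,"y":0.0005,"z":0,"spin":0,"claw":0.03},{"x":0,"y":0,"z":0,"spin":0,"claw":0.03},{"x":0,"y":0,"z":0,"spin":0,"claw":0.03},{"x":0,"y":0,"z":0,"spin":0,"claw":0.03}]'; python3 -c "
from h import *
togo(None,172.75)
a=cams.read_camera('wrist');cv2.imwrite('pics/w8.png',a)
cv2.imwrite('pics/w8z.png',cv2.resize(a[120:270,210:410],None,fx=4,fy=4,interpolation=cv2.INTER_CUBIC))"

```

```text
time: 9.05
tool_pos: [0.615, 0.0409, 0.0541]
tool_rot: [-56.8, 87.2, 26.3]
ft_force: [-0.7, 0.0, -1.0]
width: 0.532
t 9.05 p [0.615  0.0409 0.0541] x [ 0.043  0.021 -0.999] yang 173.04 q [ -2.8  21.6 -16.7  49.3   1.3 -85.9] F [-0.7  0.  -1. ] w 0.532
  spin 0.29
```

View pics/w8z.png

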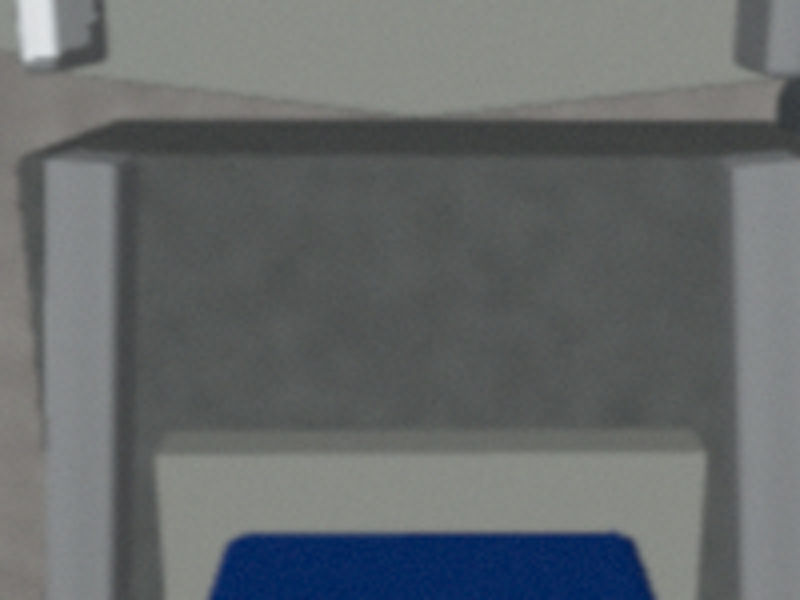

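```bash
python3 -m crank '[{"x":0.0,"y":0,"z":-0.01,"spin":0,"claw":0.03},{"x":0,"y":0,"z":-0.01,"spin":0,"claw":0.03},{"x":0,"y":0,"z":-0.01,"spin":0,"claw":0.03},{"x":0,"y":0,"z":0,"spin":0,"claw":0.03},{"x":0,"y":0,"z":0,"spin":0,"claw":0.03}]'; python3 -c "
from h import *
togo(None,172.75)
i=cams.camera_info('wrist');import pickle;pickle.dump(i,open('w9.pkl','wb'))
a=cams.read_camera('wrist');cv2.imwrite('pics/w9.png',a)"

```

```text
time: 9.6
tool_pos: [0.6119, 0.0091, 0.0539]
tool_rot: [-54.9, 87.1, 28.2]
ft_force: [-0.2, 0.6, -0.3]
width: 0.534
t 9.6 p [0.6119 0.0091 0.0539] x [ 0.045  0.024 -0.999] yang 173.0 q [ -6.   21.2 -17.3  49.1   1.6 -89. ] F [-0.2  0.6 -0.3] w 0.534
  spin 0.25
```

View pics/w9.png

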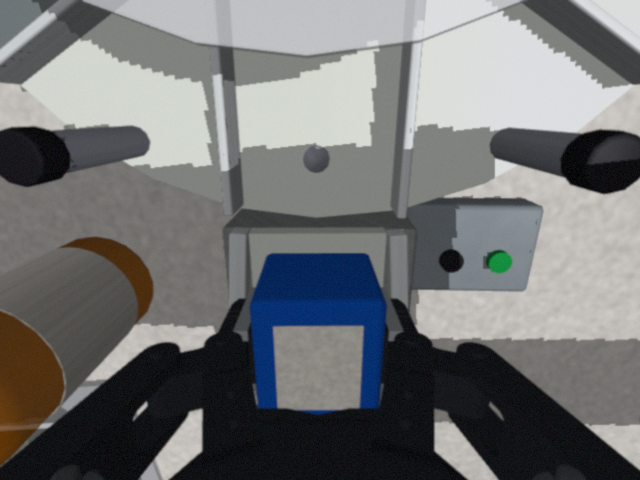

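Well aligned: the pin is at column 316 and the plate centre at 318. I slide a bit further so the nose enters the pocket, then lower and release.

```bash
python3 -m crank '[{"x":0.0,"y":0,"z":-0.007,"spin":0,"claw":0.03},{"x":0,"y":0,"z":-0.007,"spin":0,"claw":0.03},{"x":0.001,"y":0,"z":0,"spin":0,"claw":0.03},{"x":0.001,"y":0,"z":0,"spin":0,"claw":0.03},{"x":0,"y":0,"z":0,"spin":0,"claw":0.03}]'; python3 -c "
from h import *
togo(None,172.75)
i=cams.camera_info('wrist');import pickle;pickle.dump(i,open('w10.pkl','wb'))
a=cams.read_camera('wrist');cv2.imwrite('pics/w10.png',a);cv2.imwrite('pics/s10.png',cv2.resize(cams.read_camera('side')[140:290,180:380],None,fx=4,fy=4,interpolation=cv2.INTER_CUBIC))"

```

```text
time: 10.15
tool_pos: [0.6106, -0.0055, 0.0538]
tool_rot: [-53.7, 87.0, 29.4]
ft_force: [-0.4, 1.4, -0.6]
width: 0.53
t 10.15 p [ 0.6106 -0.0055  0.0538] x [ 0.046  0.026 -0.999] yang 173.07 q [ -7.5  21.1 -17.5  49.    1.8 -90.5] F [-0.4  1.4 -0.6] w 0.53
  spin 0.32
```

View pics/w10.png

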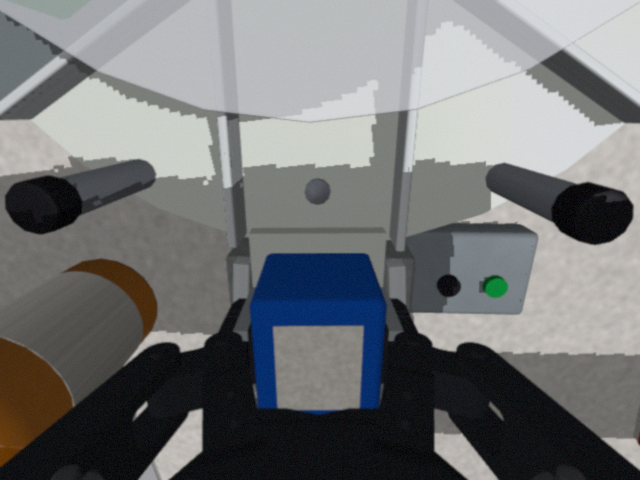

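View pics/s10.png

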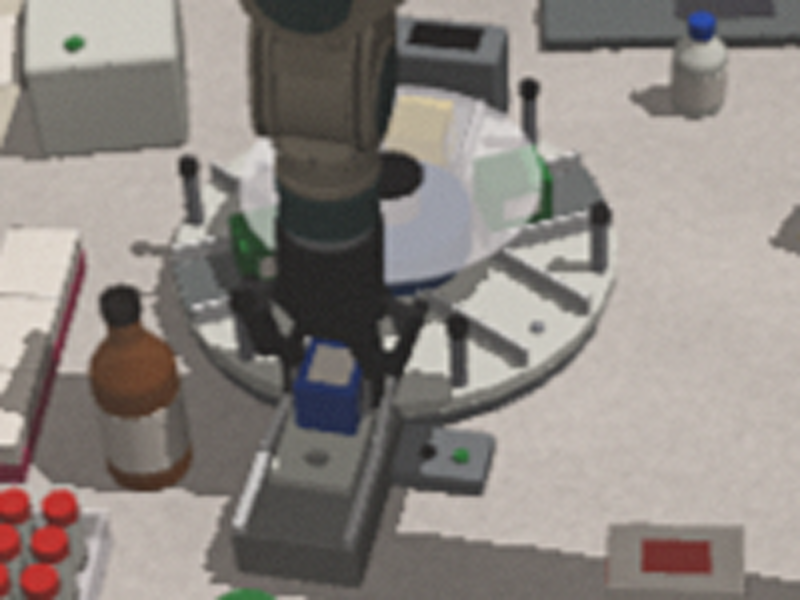

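```bash
python3 -m crank '[{"x":0.0015,"y":0,"z":0,"spin":0,"claw":0.03},{"x":0,"y":0,"z":0,"spin":0,"claw":0.05},{"x":0,"y":0,"z":0,"spin":0,"claw":0.06},{"x":0,"y":0,"z":0,"spin":0,"claw":0.075},{"x":0,"y":0,"z":0,"spin":0,"claw":0.075}]'; python3 -m crank '[{"x":-0.01,"y":0,"z":0,"spin":0,"claw":0.08},{"x":-0.03,"y":0,"z":0,"spin":0,"claw":0.08},{"x":-0.035,"y":0,"z":0,"spin":0,"claw":0.08},{"x":-0.02,"y":0,"z":0,"spin":0,"claw":0.08},{"x":0,"y":0,"z":0,"spin":0,"claw":0.08}]';python3 -c "
from h import *
togo(None,172.75)
i=cams.camera_info('wrist');import pickle;pickle.dump(i,open('w11.pkl','wb'))
a=cams.read_camera('wrist');cv2.imwrite('pics/w11.png',a)"

```

```text
time: 10.75
tool_pos: [0.6108, -0.0073, 0.0524]
tool_rot: [-58.2, 87.1, 24.9]
ft_force: [-0.4, -0.1, -0.3]
width: 0.876
time: 11.25
tool_pos: [0.605, -0.0095, 0.1505]
tool_rot: [-56.9, 87.3, 26.2]
ft_force: [0.1, 0.3, -0.0]
width: 0.935
t 11.25 p [ 0.605  -0.0095  0.1505] x [ 0.042  0.021 -0.999] yang 173.05 q [ -7.7  15.3 -12.4  60.1   1.5 -90.8] F [ 0.1  0.3 -0. ] w 0.935
  spin 0.3
```

View pics/w11.png

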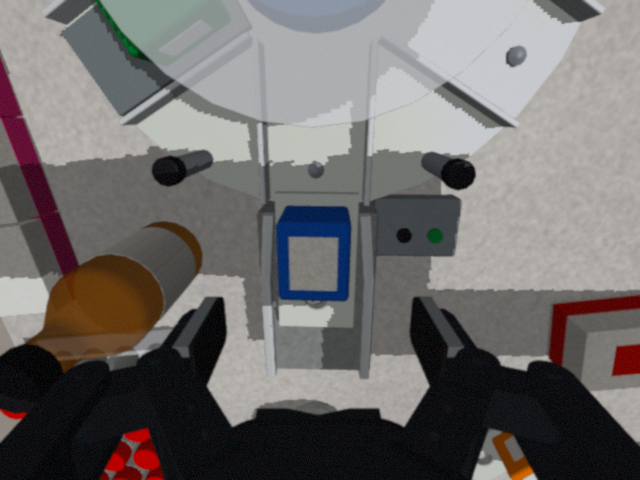

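```bash
python3 - <<'E'
from h import *
import pickle
W=pickle.load(open('w11.pkl','rb'))
c=np.array([.5889,-.201]);a=np.radians(-7.25);X=np.array([np.cos(a),np.sin(a)]);Y=np.array([-np.sin(a),np.cos(a)])
def m(p): d=p[:2]-c; return (d@X*1000).round(1),(d@Y*1000).round(1)
print('front',m(onz(W,(275,192),.05)),m(onz(W,(358,192),.05)),'rear plate',m(onz(W,(277,327),.05)),m(onz(W,(354,327),.05)))
print('block top rear',m(onz(W,(278,300),.094)),m(onz(W,(349,300),.094)),'front top',m(onz(W,(280,224),.094)))
print('pin',m(onz(W,(316,170),.04)),'hole?',m(onz(W,(316,301),.05)),'walls',m(onz(W,(270,205),.052)),m(onz(W,(361,205),.052)))
p,R,s=pose();print('tcp',m(p))
togo([*(c-.002*X+.262*Y),.12])
E
```

```text
front (np.float64(27.8), np.float64(162.7)) (np.float64(-31.3), np.float64(161.9)) rear plate (np.float64(30.3), np.float64(275.5)) (np.float64(-32.8), np.float64(273.5))
block top rear (np.float64(21.2), np.float64(224.7)) (np.float64(-25.0), np.float64(223.5)) front top (np.float64(18.2), np.float64(172.7))
pin (np.float64(-1.0), np.float64(148.3)) hole? (np.float64(-1.8), np.float64(250.3)) walls (np.float64(31.4), np.float64(171.8)) (np.float64(-33.6), np.float64(170.8))
tcp (np.float64(-8.8), np.float64(192.1))
t 11.3 p [ 0.6044 -0.0094  0.1491] x [ 0.04   0.021 -0.999] yang 173.06 q [ -7.7  15.4 -12.5  60.    1.5 -90.8] F [ 0.2 -0.  -0.5] w 0.934
  world [ 0.0156  0.0685 -0.0291] tool shift [ 0.0312 -0.0061  0.0691]
```

```bash
python3 -m crank '[{"x":0.0,"y":-0.002,"z":0.023,"spin":0,"claw":0},{"x":0,"y":-0.002,"z":0.023,"spin":0,"claw":0},{"x":0.01,"y":-0.002,"z":0.023,"spin":0,"claw":0},{"x":0.01,"y":0,"z":0,"spin":0,"claw":0},{"x":0.01,"y":0,"z":0,"spin":0,"claw":0}]'; python3 -c "
from h import *
c=np.array([.5889,-.201]);a=np.radians(-7.25);X=np.array([np.cos(a),np.sin(a)]);Y=np.array([-np.sin(a),np.cos(a)])
def m(p): d=p[:2]-c; return (d@X*1000).round(1),(d@Y*1000).round(1)
p,R,s=pose();print('tcp',m(p))
togo([*(c-.002*X+.255*Y),.065],172.75)
cv2.imwrite('pics/w12.png',cams.read_camera('wrist'))"

```

```text
time: 11.8
tool_pos: [0.618, 0.0601, 0.1157]
tool_rot: [-54.0, 87.6, 28.9]
ft_force: [-0.2, 0.2, -0.6]
width: 0.082
tcp (np.float64(-4.1), np.float64(262.7))
t 11.8 p [0.618  0.0601 0.1157] x [ 0.036  0.02  -0.999] yang 172.95 q [ -1.   18.7 -12.4  56.9   1.2 -83.9] F [-0.2  0.2 -0.6] w 0.082
  world [ 0.0011 -0.0079 -0.0507] tool shift [ 0.0506 -0.0003 -0.0089]
  spin 0.2
```

View pics/w12.png

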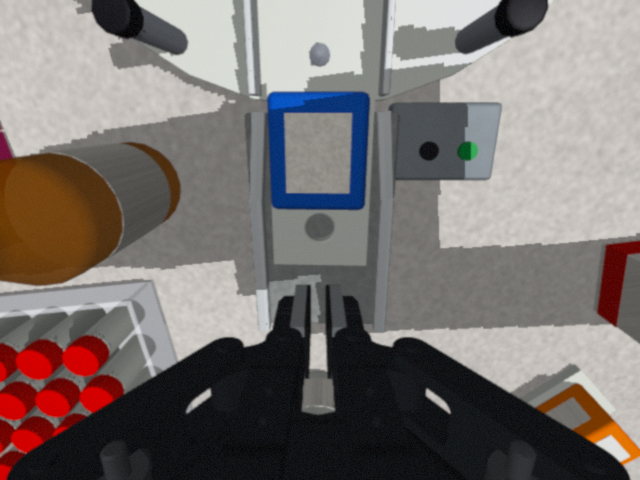

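The fingers are shut behind the block and aligned with it: block centre column 319, fingers 318. I lower behind it.

```bash
python3 -m crank '[{"x":0.014,"y":0.0005,"z":-0.002,"spin":0,"claw":0},{"x":0.014,"y":0.0005,"z":-0.002,"spin":0,"claw":0},{"x":0.012,"y":0.0005,"z":-0.002,"spin":0,"claw":0},{"x":0.008,"y":0,"z":-0.001,"spin":0,"claw":0},{"x":0,"y":0,"z":0,"spin":0,"claw":0}]'; python3 -c "
from h import *
c=np.array([.5889,-.201]);a=np.radians(-7.25);X=np.array([np.cos(a),np.sin(a)]);Y=np.array([-np.sin(a),np.cos(a)])
def m(p): d=p[:2]-c; return (d@X*1000).round(1),(d@Y*1000).round(1)
p,R,s=pose();print('tcp',m(p))
togo([*(c-.002*X+.23*Y),.065],172.75)
cv2.imwrite('pics/w13.png',cams.read_camera('wrist'))"

```

```text
time: 12.35
tool_pos: [0.612, 0.0508, 0.0585]
tool_rot: [-45.0, 88.2, 37.7]
ft_force: [0.2, 0.8, -0.0]
width: 0.002
tcp (np.float64(-8.8), np.float64(252.7))
t 12.35 p [0.612  0.0508 0.0585] x [ 0.025  0.019 -0.999] yang 172.72 q [ -1.8  21.7 -15.8  51.1   1.2 -84.6] F [ 0.2  0.8 -0. ] w 0.002
  world [ 0.0039 -0.0234  0.0065] tool shift [-0.0069 -0.007  -0.0225]
  spin -0.03
```

View pics/w13.png

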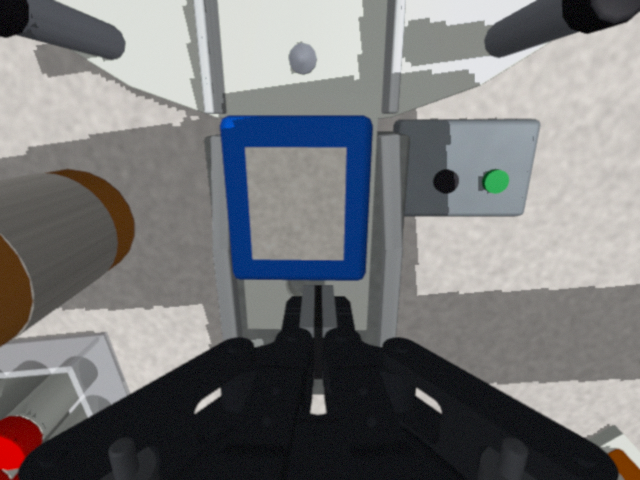

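```bash
python3 -m crank '[{"x":-0.002,"y":-0.0035,"z":0,"spin":0,"claw":0},{"x":-0.002,"y":-0.0035,"z":0,"spin":0,"claw":0},{"x":0,"y":0,"z":-0.004,"spin":0,"claw":0},{"x":0,"y":0,"z":-0.004,"spin":0,"claw":0},{"x":0,"y":0,"z":0,"spin":0,"claw":0}]'; cat >>h.py <<'E'
mc=np.array([.5889,-.201]);_a=np.radians(-7.25);MX=np.array([np.cos(_a),np.sin(_a)]);MY=np.array([-np.sin(_a),np.cos(_a)])
def m(p): d=np.array(p)[:2]-mc; return (d@MX*1000).round(1),(d@MY*1000).round(1)
def rep(name=None,cam='wrist'):
    p,R,s=pose();print('tcp m',m(p),p[2].round(4));togo(None,172.75)
    if name: cv2.imwrite(f'pics/{name}.png',cams.read_camera(cam))
E
python3 -c "
from h import *
rep('w14')"

```

```text
time: 12.9
tool_pos: [0.6219, 0.0411, 0.0666]
tool_rot: [-52.2, 87.9, 30.5]
ft_force: [0.3, -0.2, 0.0]
width: 0.001
tcp m (np.float64(2.2), np.float64(244.4)) 0.0666
t 12.9 p [0.6219 0.0411 0.0666] x [ 0.032  0.019 -0.999] yang 172.74 q [ -2.7  21.8 -14.5  51.9   1.2 -85.5] F [ 0.3 -0.2  0. ] w 0.001
  spin -0.01
```

View pics/w14.png

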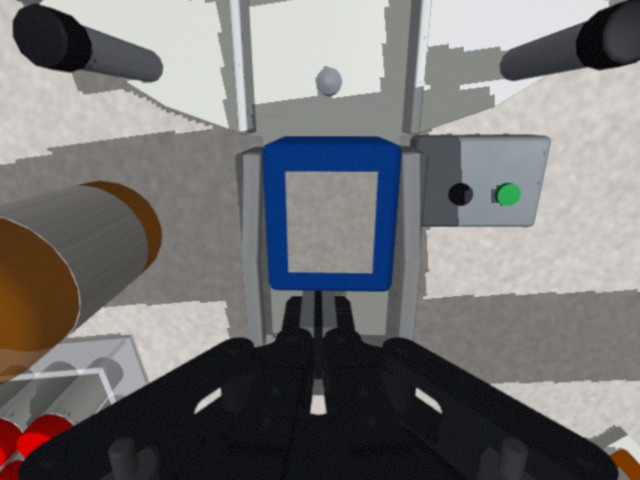

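```bash
python3 -m crank '[{"x":0,"y":0.002,"z":-0.003,"spin":0,"claw":0},{"x":0,"y":0.0015,"z":-0.004,"spin":0,"claw":0},{"x":0,"y":0,"z":-0.005,"spin":0,"claw":0},{"x":0,"y":0,"z":-0.005,"spin":0,"claw":0},{"x":0,"y":0,"z":-0.005,"spin":0,"claw":0}]'; 
python3 -c "
from h import *
rep('w15')"

```

```text
time: 13.45
tool_pos: [0.615, 0.0197, 0.0663]
tool_rot: [-49.8, 87.8, 33.0]
ft_force: [0.6, 1.6, -0.4]
width: 0.0
tcp m (np.float64(-1.9), np.float64(222.2)) 0.0663
t 13.45 p [0.615  0.0197 0.0663] x [ 0.033  0.021 -0.999] yang 172.83 q [ -4.8  21.1 -15.6  51.5   1.4 -87.7] F [ 0.6  1.6 -0.4] w 0.0
  spin 0.08
```

View pics/w15.png

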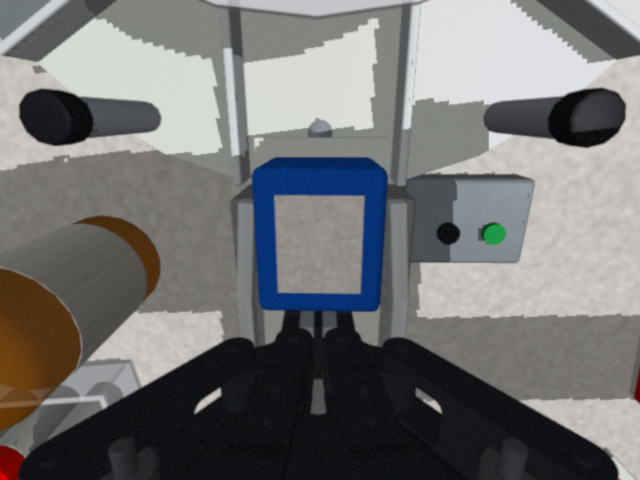

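```bash
python3 -m crank '[{"x":0,"y":0,"z":-0.008,"spin":0,"claw":0},{"x":0,"y":0,"z":-0.008,"spin":0,"claw":0},{"x":0,"y":0,"z":-0.008,"spin":0,"claw":0},{"x":0,"y":0,"z":-0.008,"spin":0,"claw":0},{"x":0,"y":0,"z":-0.004,"spin":0,"claw":0}]'; 
python3 -c "
from h import *
rep('w16')"

```

```text
time: 14.0
tool_pos: [0.6099, -0.02, 0.0652]
tool_rot: [-50.1, 87.8, 32.7]
ft_force: [-0.1, 2.6, 0.7]
width: 0.004
tcp m (np.float64(-2.0), np.float64(182.2)) 0.0652
t 14.0 p [ 0.6099 -0.02    0.0652] x [ 0.032  0.021 -0.999] yang 172.77 q [ -8.6  20.8 -16.2  51.3   1.4 -91.4] F [-0.1  2.6  0.7] w 0.004
  spin 0.02
```

View pics/w16.png

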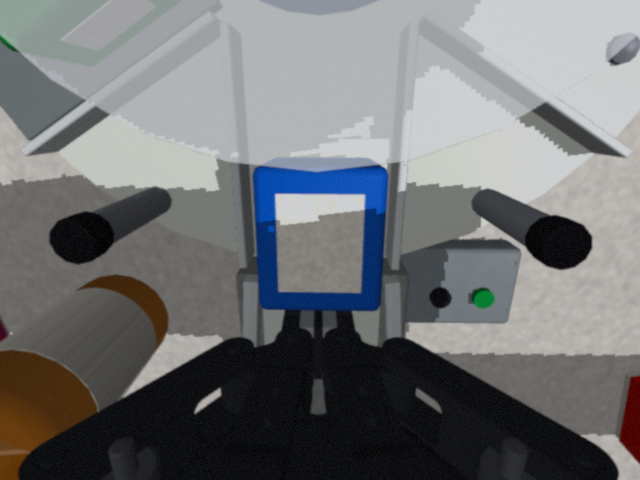

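```bash
python3 -m crank '[{"x":0,"y":0,"z":-0.007,"spin":0,"claw":0},{"x":0,"y":0,"z":-0.007,"spin":0,"claw":0},{"x":0,"y":0,"z":-0.007,"spin":0,"claw":0},{"x":0,"y":0,"z":-0.006,"spin":0,"claw":0},{"x":0,"y":0,"z":-0.004,"spin":0,"claw":0}]'; 
python3 -c "
from h import *
rep('w17')"

```

```text
time: 14.55
tool_pos: [0.6051, -0.0538, 0.0638]
tool_rot: [-50.2, 87.9, 32.5]
ft_force: [0.3, 0.6, 0.5]
width: 0.001
tcp m (np.float64(-2.5), np.float64(148.0)) 0.0638
t 14.55 p [ 0.6051 -0.0538  0.0638] x [ 0.031  0.02  -0.999] yang 172.75 q [-11.9  20.7 -16.5  51.2   1.5 -94.6] F [0.3 0.6 0.5] w 0.001
  spin 0.0
```

View pics/w17.png

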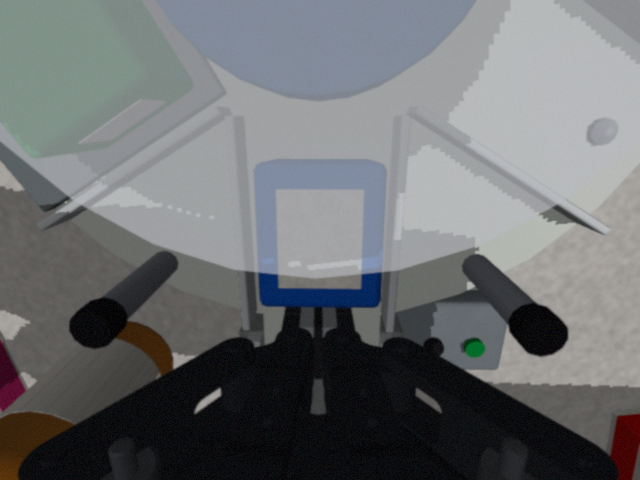

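```bash
python3 -m crank '[{"x":0,"y":0,"z":-0.003,"spin":0,"claw":0},{"x":0,"y":0,"z":-0.003,"spin":0,"claw":0},{"x":0,"y":0,"z":-0.002,"spin":0,"claw":0},{"x":0,"y":0,"z":-0.002,"spin":0,"claw":0},{"x":0,"y":0,"z":0,"spin":0,"claw":0}]'; 
python3 -c "
from h import *
rep('w18')
a=cams.read_camera('side');cv2.imwrite('pics/s18.png',cv2.resize(a[140:290,180:380],None,fx=4,fy=4,interpolation=cv2.INTER_CUBIC))"

```

```text
time: 15.1
tool_pos: [0.6037, -0.0651, 0.0636]
tool_rot: [-51.0, 87.9, 31.7]
ft_force: [-0.0, 0.0, 0.2]
width: 0.001
tcp m (np.float64(-2.5), np.float64(136.7)) 0.0636
t 15.1 p [ 0.6037 -0.0651  0.0636] x [ 0.031  0.019 -0.999] yang 172.74 q [-13.   20.8 -16.6  51.2   1.5 -95.7] F [-0.   0.   0.2] w 0.001
  spin -0.01
```

View pics/w18.png

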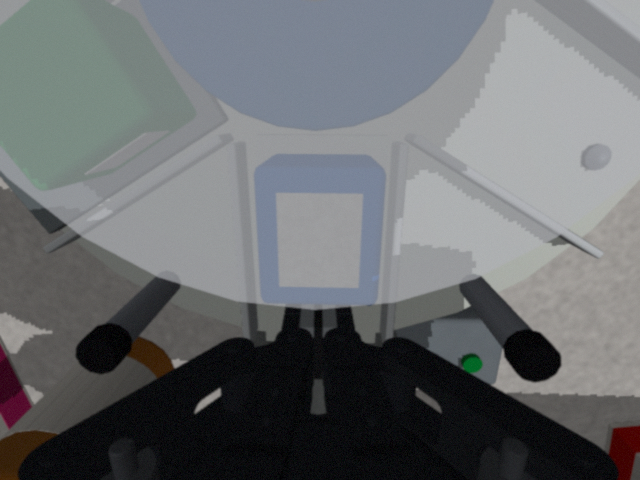

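View pics/s18.png

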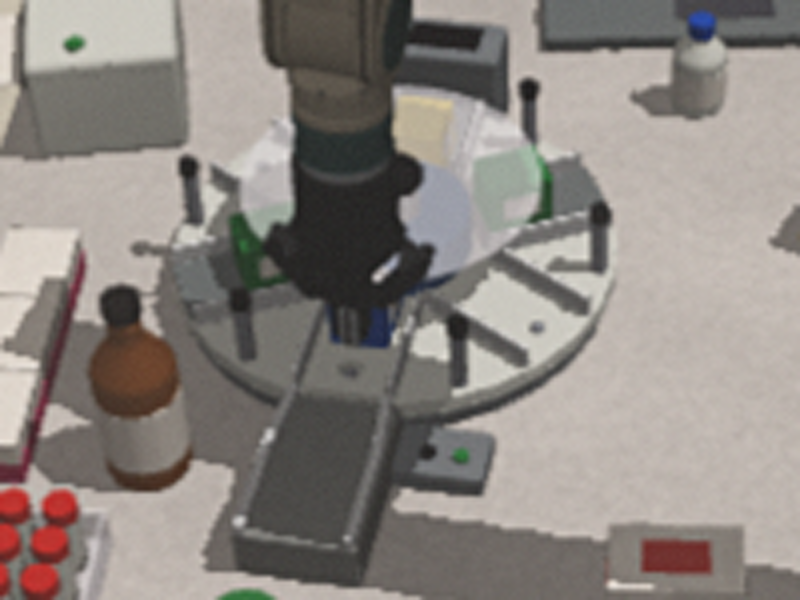

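```bash
python3 -m crank '[{"x":0,"y":0,"z":-0.0015,"spin":0,"claw":0},{"x":0,"y":0,"z":-0.0015,"spin":0,"claw":0},{"x":0,"y":0,"z":-0.001,"spin":0,"claw":0},{"x":0,"y":0,"z":0,"spin":0,"claw":0},{"x":0,"y":0,"z":0,"spin":0,"claw":0}]'; 
python3 -c "
from h import *
rep('w19')
a=cams.read_camera('side');cv2.imwrite('pics/s19.png',cv2.resize(a[200:260,235:315],None,fx=9,fy=9,interpolation=cv2.INTER_CUBIC))"

```

```text
time: 15.7
tool_pos: [0.6034, -0.068, 0.0636]
tool_rot: [-49.0, 87.8, 33.9]
ft_force: [-0.5, 0.6, -0.9]
width: -0.001
tcp m (np.float64(-2.4), np.float64(133.7)) 0.0636
t 15.7 p [ 0.6034 -0.068   0.0636] x [ 0.031  0.021 -0.999] yang 172.81 q [-13.3  20.7 -16.6  51.2   1.6 -96.1] F [-0.5  0.6 -0.9] w -0.001
  spin 0.06
```

View pics/s19.png

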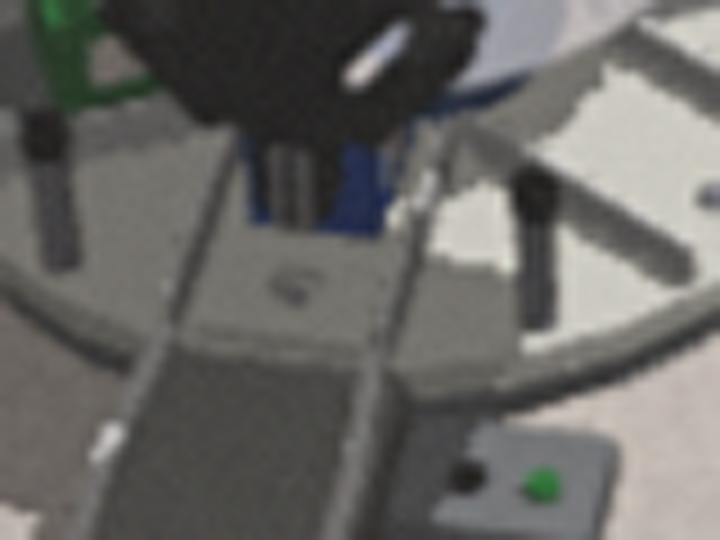

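The pin shows inside the hole at about (292,288) in the zoom. I back off and inspect from above with the wrist camera.

```bash
python3 -m crank '[{"x":0,"y":0,"z":0.02,"spin":0,"claw":0},{"x":-0.03,"y":0,"z":0.025,"spin":0,"claw":0},{"x":-0.035,"y":0,"z":0.025,"spin":0,"claw":0},{"x":-0.02,"y":0,"z":0.02,"spin":0,"claw":0},{"x":0,"y":0,"z":0,"spin":0,"claw":0}]'; 
python3 -c "
from h import *
import pickle;pickle.dump(cams.camera_info('wrist'),open('w20.pkl','wb'))
rep('w20')
a=cams.read_camera('side');cv2.imwrite('pics/s20.png',cv2.resize(a[190:250,235:315],None,fx=9,fy=9,interpolation=cv2.INTER_CUBIC))"

```

```text
time: 16.3
tool_pos: [0.6114, 0.0197, 0.1519]
tool_rot: [-51.6, 88.1, 31.0]
ft_force: [1.2, -0.1, -0.4]
width: 0.002
tcp m (np.float64(-5.5), np.float64(221.8)) 0.1519
t 16.3 p [0.6114 0.0197 0.1519] x [ 0.028  0.017 -0.999] yang 172.59 q [ -4.7  16.4 -10.7  61.4   1.1 -87.3] F [ 1.2 -0.1 -0.4] w 0.002
  spin -0.16
```

View pics/w20.png

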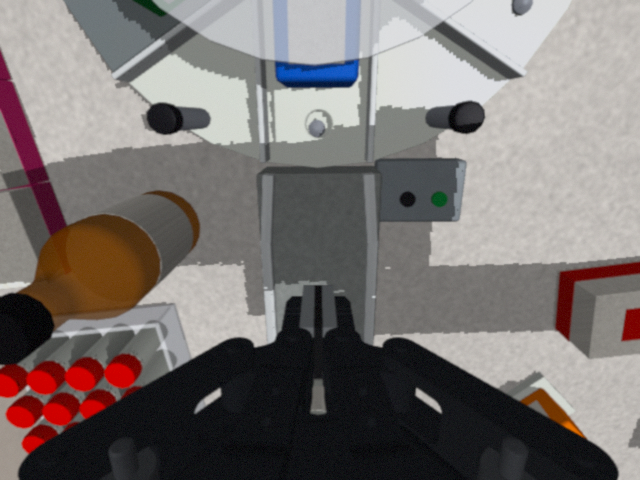

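View pics/s20.png

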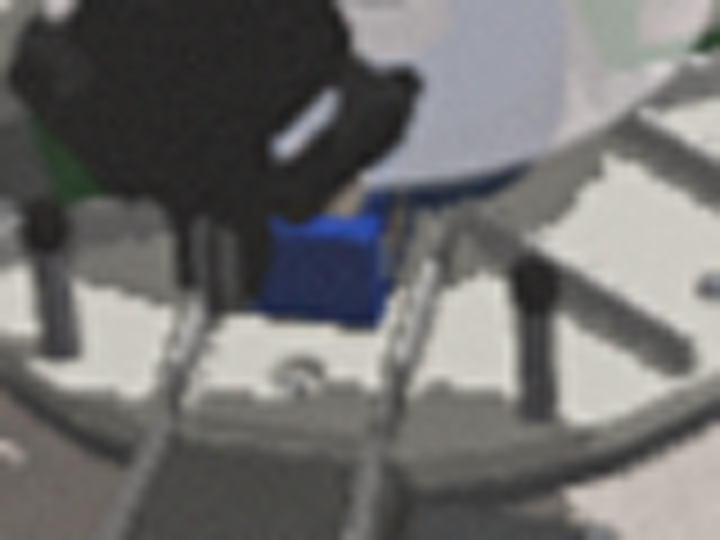

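```bash
python3 -c "
import cv2
a=cv2.imread('pics/w20.png');cv2.imwrite('pics/w20z.png',cv2.resize(a[60:180,240:400],None,fx=5,fy=5,interpolation=cv2.INTER_CUBIC))"
```

```text
(no output)
```

View pics/w20z.png

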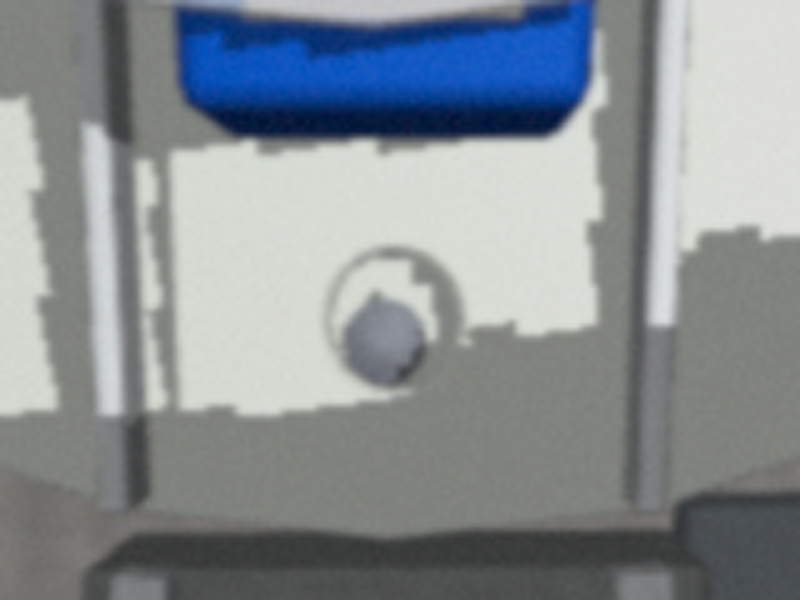

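The pin lies within the hole but near its outer rim, so the canister is about 3 mm too far in, against the hub. I'll touch the tail lightly with the shut fingertips to check the plate height.

```bash
python3 -c "
from h import *
togo([*(mc-.002*MX+.167*MY),.075],172.75)"
```

```text
t 16.4 p [0.6093 0.0181 0.1488] x [ 0.023  0.016 -1.   ] yang 172.49 q [ -4.9  16.5 -11.   61.3   1.  -87.4] F [-0.9 -0.9 -1. ] w 0.003
  world [-0.0013 -0.0532 -0.0738] tool shift [ 0.0729 -0.0041 -0.0543]
  spin -0.26
```

```bash
python3 -m crank '[{"x":0,"y":-0.002,"z":-0.025,"spin":0,"claw":0},{"x":0.02,"y":-0.002,"z":-0.015,"spin":0,"claw":0},{"x":0.025,"y":-0.001,"z":-0.008,"spin":0,"claw":0},{"x":0.02,"y":0,"z":-0.003,"spin":0,"claw":0},{"x":0,"y":0,"z":0,"spin":0,"claw":0}]'; 
python3 -c "
from h import *
rep('w21')
togo([*(mc-.002*MX+.167*MY),.055],172.75)"
```

```text
time: 16.9
tool_pos: [0.6032, -0.039, 0.0736]
tool_rot: [-33.4, 89.0, 48.8]
ft_force: [-0.7, 0.8, -0.1]
width: -0.001
tcp m (np.float64(-6.3), np.float64(162.5)) 0.0736
t 16.9 p [ 0.6032 -0.039   0.0736] x [ 0.012  0.014 -1.   ] yang 172.21 q [-10.3  20.5 -15.5  53.5   0.9 -92.5] F [-0.7  0.8 -0.1] w -0.001
  spin -0.54
t 16.95 p [ 0.6039 -0.0389  0.0748] x [ 0.013  0.013 -1.   ] yang 172.22 q [-10.2  20.4 -15.4  53.5   0.9 -92.5] F [-0.4  0.4 -0.8] w 0.003
  world [ 0.004   0.0039 -0.0198] tool shift [ 0.0199 -0.0033  0.0041]
  spin -0.53
```

View pics/w21.png

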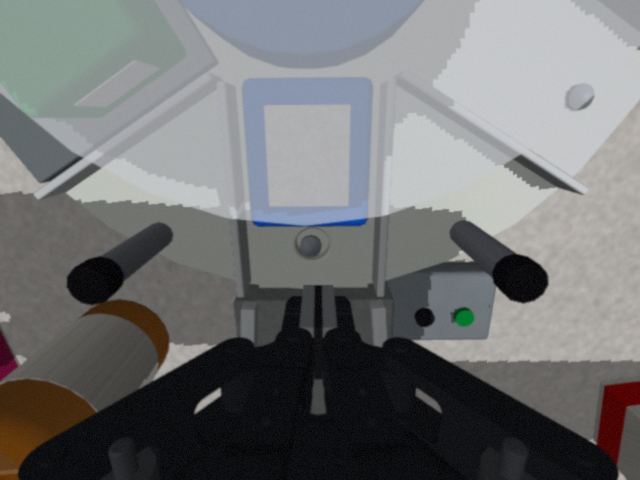

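```bash
python3 -m crank '[{"x":0.01,"y":-0.002,"z":0.003,"spin":0,"claw":0},{"x":0.008,"y":-0.002,"z":0.002,"spin":0,"claw":0},{"x":0.004,"y":0,"z":0,"spin":0,"claw":0},{"x":0.002,"y":0,"z":0,"spin":0,"claw":0},{"x":0.002,"y":0,"z":0,"spin":0,"claw":0}]'; 
python3 -c "
from h import *
rep()"
```

```text
time: 17.45
tool_pos: [0.6111, -0.0342, 0.0488]
tool_rot: [-45.6, 88.8, 36.7]
ft_force: [-0.4, 0.5, 0.4]
width: -0.001
tcp m (np.float64(1.0), np.float64(168.2)) 0.0488
t 17.45 p [ 0.6111 -0.0342  0.0488] x [ 0.017  0.012 -1.   ] yang 172.22 q [ -9.7  22.5 -16.   50.7   0.9 -91.9] F [-0.4  0.5  0.4] w -0.001
  spin -0.53
```

```bash
python3 -m crank '[{"x":0.0015,"y":0,"z":0,"spin":0,"claw":0},{"x":0.0015,"y":0,"z":0,"spin":0,"claw":0},{"x":0.0015,"y":0,"z":0,"spin":0,"claw":0},{"x":0.001,"y":0,"z":0,"spin":0,"claw":0},{"x":0.001,"y":0,"z":0,"spin":0,"claw":0}]'; 
python3 -c "
from h import *
rep()"
```

```text
time: 17.95
tool_pos: [0.6122, -0.034, 0.0431]
tool_rot: [-50.2, 88.7, 32.1]
ft_force: [-0.4, 0.4, 4.1]
width: -0.001
tcp m (np.float64(2.0), np.float64(168.6)) 0.0431
t 17.95 p [ 0.6122 -0.034   0.0431] x [ 0.019  0.012 -1.   ] yang 172.26 q [ -9.6  22.9 -16.2  49.9   0.9 -91.9] F [-0.4  0.4  4.1] w -0.001
  spin -0.49
```

Contact came at z = 0.0431 m, and a seated plate top would be at 0.043 m, so the canister is seated flat. Next I lift and go to the peg on the robot's side.

```bash
python3 -m crank '[{"x":-0.02,"y":0,"z":0,"spin":0,"claw":0},{"x":-0.035,"y":0,"z":0,"spin":0,"claw":0},{"x":-0.04,"y":0,"z":0,"spin":0,"claw":0},{"x":-0.035,"y":0,"z":0,"spin":0,"claw":0},{"x":0,"y":0,"z":0,"spin":0,"claw":0}]'; 
python3 -c "
from h import *
rep('w22')
plan([*(mc-.166*MX-.036*MY),.165],0)"
```

```text
time: 18.45
tool_pos: [0.6079, -0.0355, 0.1754]
tool_rot: [-39.4, 88.9, 42.9]
ft_force: [0.6, -1.0, -0.1]
width: -0.003
tcp m (np.float64(-2.0), np.float64(166.6)) 0.1754
t 18.45 p [ 0.6079 -0.0355  0.1754] x [ 0.014  0.013 -1.   ] yang 172.24 q [ -9.8  15.7  -8.7  65.    0.9 -92.1] F [ 0.6 -1.  -0.1] w -0.003
  spin -0.51
t 18.5 p [ 0.6065 -0.0352  0.173 ] x [ 0.01   0.013 -1.   ] yang 172.24 q [ -9.8  15.8  -8.8  64.9   0.9 -92.1] F [0.2 0.7 0.7] w -0.0
  world [-0.1868 -0.1805 -0.008 ] tool shift [ 0.0036  0.1608 -0.2042]
rows 6
{"x":0.0006,"y":0.0268,"z":-0.0340,"spin":0.00}
{"x":0.0006,"y":0.0268,"z":-0.0340,"spin":0.00}
{"x":0.0006,"y":0.0268,"z":-0.0340,"spin":0.00}
{"x":0.0006,"y":0.0268,"z":-0.0340,"spin":0.00}
{"x":0.0006,"y":0.0268,"z":-0.0340,"spin":0.00}
{"x":0.0006,"y":0.0268,"z":-0.0340,"spin":0.00}
```

View pics/w22.png

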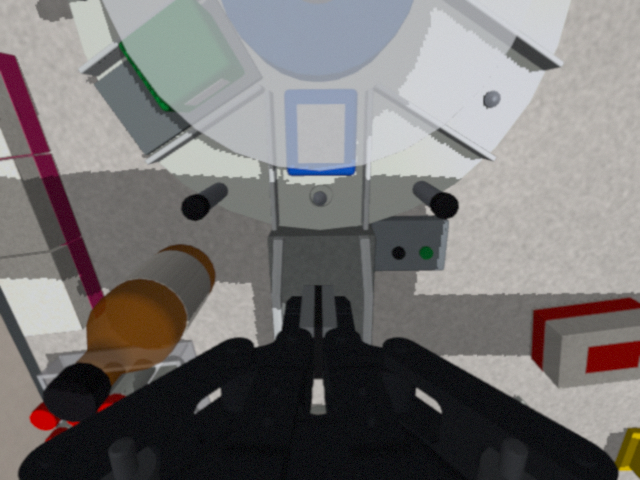

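```bash
python3 -m crank '[{"x":0,"y":0.027,"z":-0.034,"spin":0,"claw":0},{"x":0,"y":0.027,"z":-0.034,"spin":0,"claw":0},{"x":0,"y":0.027,"z":-0.034,"spin":0,"claw":0},{"x":0,"y":0.027,"z":-0.034,"spin":0,"claw":0},{"x":0,"y":0.027,"z":-0.034,"spin":0,"claw":0}]'; 
python3 -c "
from h import *
rep()
togo([*(mc-.166*MX-.036*MY),.16],172.75)"
```

```text
time: 19.0
tool_pos: [0.4467, -0.1859, 0.1636]
tool_rot: [-17.9, 89.0, 64.8]
ft_force: [1.0, -0.5, 0.0]
width: 0.001
tcp m (np.float64(-142.9), np.float64(-3.0)) 0.1636
t 19.0 p [ 0.4467 -0.1859  0.1636] x [ 0.008  0.016 -1.   ] yang 172.79 q [ -30.9    4.3  -24.    61.8    1.  -113.7] F [ 1.  -0.5  0. ] w 0.001
  spin 0.04
t 19.0 p [ 0.4467 -0.1859  0.1636] x [ 0.008  0.016 -1.   ] yang 172.79 q [ -30.9    4.3  -24.    61.8    1.  -113.7] F [ 1.  -0.5  0. ] w 0.001
  world [-0.0271 -0.0298 -0.0036] tool shift [ 0.0029  0.0231 -0.033 ]
  spin 0.04
```

```bash
python3 -m crank '[{"x":0,"y":0.012,"z":-0.017,"spin":0,"claw":0},{"x":0,"y":0.009,"z":-0.013,"spin":0,"claw":0},{"x":0,"y":0,"z":0,"spin":0,"claw":0},{"x":0,"y":0,"z":0,"spin":0,"claw":0},{"x":0,"y":0,"z":0,"spin":0,"claw":0}]'; 
python3 -c "
from h import *
rep('w23')
togo([*(mc-.166*MX-.033*MY),.075],172.75)"
```

```text
time: 19.5
tool_pos: [0.4131, -0.2132, 0.1564]
tool_rot: [15.1, 88.7, 97.5]
ft_force: [1.0, -0.2, 0.1]
width: -0.001
tcp m (np.float64(-172.8), np.float64(-34.3)) 0.1564
t 19.5 p [ 0.4131 -0.2132  0.1564] x [-0.003  0.023 -1.   ] yang 172.35 q [ -35.9    3.3  -26.    61.6    1.  -118.2] F [ 1.  -0.2  0.1] w -0.001
  spin -0.4
t 19.55 p [ 0.4132 -0.2131  0.1564] x [-0.003  0.023 -1.   ] yang 172.37 q [ -35.9    3.3  -26.    61.6    1.  -118.2] F [ 0.6 -0.6 -0.7] w 0.003
  world [ 0.0068  0.0003 -0.0814] tool shift [ 0.0814 -0.0072 -0.0006]
  spin -0.38
```

View pics/w23.png

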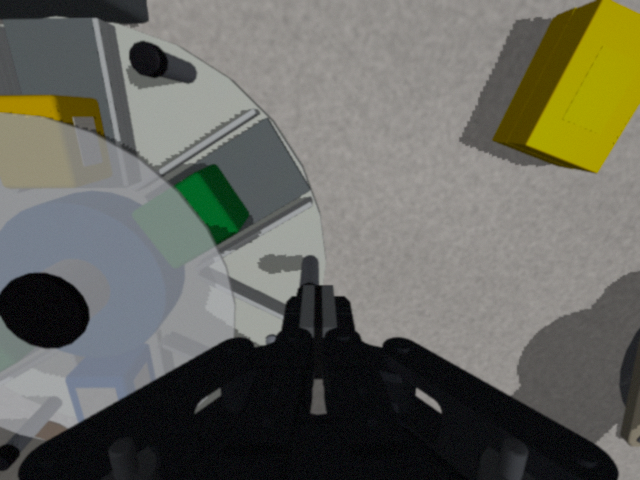

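```bash
python3 -m crank '[{"x":0.015,"y":-0.001,"z":-0.001,"spin":0,"claw":0},{"x":0.015,"y":-0.001,"z":-0.001,"spin":0,"claw":0},{"x":0.015,"y":-0.001,"z":0,"spin":0,"claw":0},{"x":0.01,"y":0,"z":0,"spin":0,"claw":0},{"x":0,"y":0,"z":0,"spin":0,"claw":0}]'; 
python3 -c "
from h import *
rep()
togo([*(mc-.166*MX-.033*MY),.075],172.75)"
```

```text
time: 20.05
tool_pos: [0.42, -0.2119, 0.1]
tool_rot: [8.0, 88.7, 90.8]
ft_force: [-0.5, -0.1, 0.3]
width: -0.003
tcp m (np.float64(-166.2), np.float64(-32.1)) 0.1
t 20.05 p [ 0.42   -0.2119  0.1   ] x [-0.     0.022 -1.   ] yang 172.79 q [ -35.3    7.1  -29.4   54.2    1.  -118.1] F [-0.5 -0.1  0.3] w -0.003
  spin 0.04
t 20.05 p [ 0.42   -0.2119  0.1   ] x [-0.     0.022 -1.   ] yang 172.79 q [ -35.3    7.1  -29.4   54.2    1.  -118.1] F [-0.5 -0.1  0.3] w -0.003
  world [ 0.0001 -0.0009 -0.025 ] tool shift [ 0.025  -0.0002 -0.0014]
  spin 0.04
```

```bash
python3 -m crank '[{"x":0.01,"y":0.0005,"z":-0.001,"spin":0,"claw":0},{"x":0.01,"y":0.0005,"z":-0.001,"spin":0,"claw":0},{"x":0.005,"y":0,"z":0,"spin":0,"claw":0},{"x":0,"y":0,"z":0.004,"spin":0,"claw":0},{"x":0,"y":0,"z":0.004,"spin":0,"claw":0}]'; 
python3 -c "
from h import *
rep('t24','top')
a=cv2.imread('pics/t24.png');cv2.imwrite('pics/t24.png',cv2.resize(a[115:265,320:520],None,fx=4,fy=4,interpolation=cv2.INTER_CUBIC))"
```

```text
time: 20.55
tool_pos: [0.4211, -0.2055, 0.0741]
tool_rot: [3.5, 88.8, 86.3]
ft_force: [0.1, 0.2, -0.1]
width: -0.001
tcp m (np.float64(-165.9), np.float64(-25.6)) 0.0741
t 20.55 p [ 0.4211 -0.2055  0.0741] x [ 0.001  0.021 -1.   ] yang 172.82 q [ -34.6    8.7  -31.3   50.6    1.  -117.4] F [ 0.1  0.2 -0.1] w -0.001
  spin 0.07
```

View pics/t24.png

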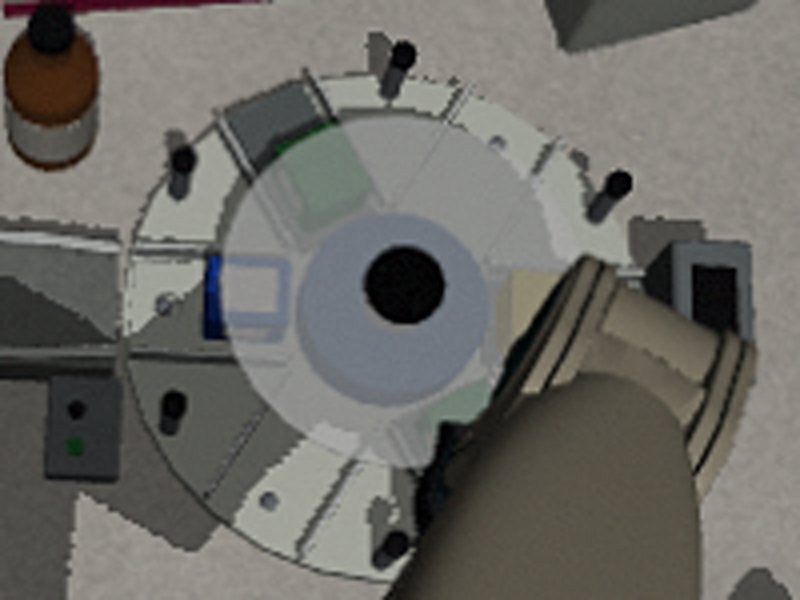

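The shut fingers stand just behind the peg, whose cap is at (396,545) in the zoom. I push slowly.

```bash
python3 -m crank '[{"x":0,"y":0,"z":0.006,"spin":1,"claw":0},{"x":0,"y":0,"z":0.006,"spin":1.5,"claw":0},{"x":0,"y":0,"z":0.006,"spin":2,"claw":0},{"x":0,"y":0,"z":0.006,"spin":2,"claw":0},{"x":0,"y":0,"z":0.006,"spin":2,"claw":0}]'; 
python3 -c "
from h import *
rep('t25','top')
a=cv2.imread('pics/t25.png');cv2.imwrite('pics/t25.png',cv2.resize(a[115:265,320:520],None,fx=4,fy=4,interpolation=cv2.INTER_CUBIC))"
```

```text
time: 21.1
tool_pos: [0.4253, -0.1765, 0.0758]
tool_rot: [25.4, 89.3, 99.1]
ft_force: [-1.2, -3.6, -2.7]
width: 0.003
tcp m (np.float64(-165.4), np.float64(3.7)) 0.0758
t 21.1 p [ 0.4253 -0.1765  0.0758] x [-0.002  0.012 -1.   ] yang 163.73 q [ -30.9    7.7  -32.2   50.5    0.5 -104.7] F [-1.2 -3.6 -2.7] w 0.003
  spin -9.02
```

View pics/t25.png

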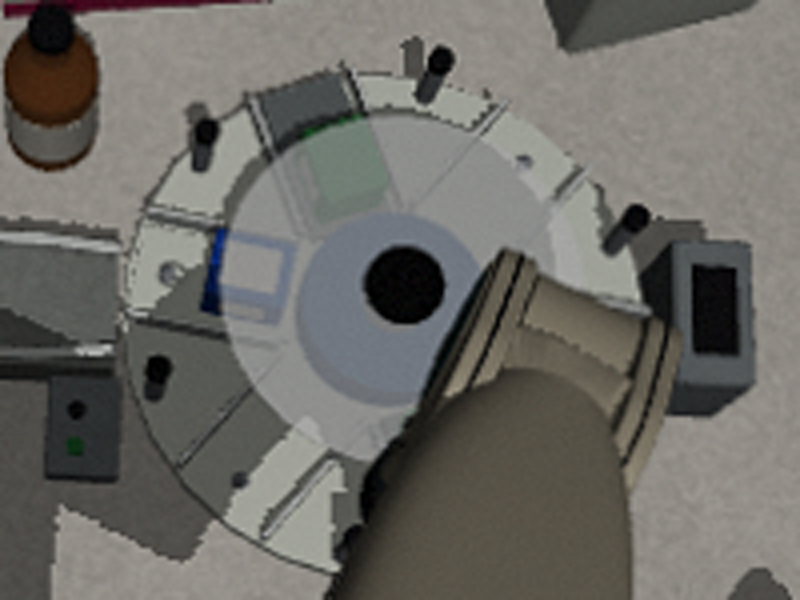

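The carousel turns clockwise, about 10° so far, at 3.6 N. I continue.

```bash
python3 -m crank '[{"x":0.0005,"y":0,"z":0.006,"spin":2,"claw":0},{"x":0.0005,"y":0,"z":0.006,"spin":2,"claw":0},{"x":0.0005,"y":0,"z":0.006,"spin":2,"claw":0},{"x":0.0005,"y":0,"z":0.006,"spin":2,"claw":0},{"x":0,"y":0,"z":0.006,"spin":2,"claw":0}]'; 
python3 -c "
from h import *
rep('t26','top')
a=cv2.imread('pics/t26.png');cv2.imwrite('pics/t26.png',cv2.resize(a[115:265,320:520],None,fx=4,fy=4,interpolation=cv2.INTER_CUBIC))"
```

```text
time: 21.65
tool_pos: [0.4324, -0.1497, 0.0758]
tool_rot: [109.1, 89.4, 172.3]
ft_force: [-2.7, -3.0, -1.6]
width: 0.005
tcp m (np.float64(-161.8), np.float64(31.1)) 0.0758
t 21.65 p [ 0.4324 -0.1497  0.0758] x [-0.01   0.001 -1.   ] yang 153.25 q [-27.1   7.6 -32.4  50.6  -0.2 -90.3] F [-2.7 -3.  -1.6] w 0.005
  spin -19.5
```

View pics/t26.png

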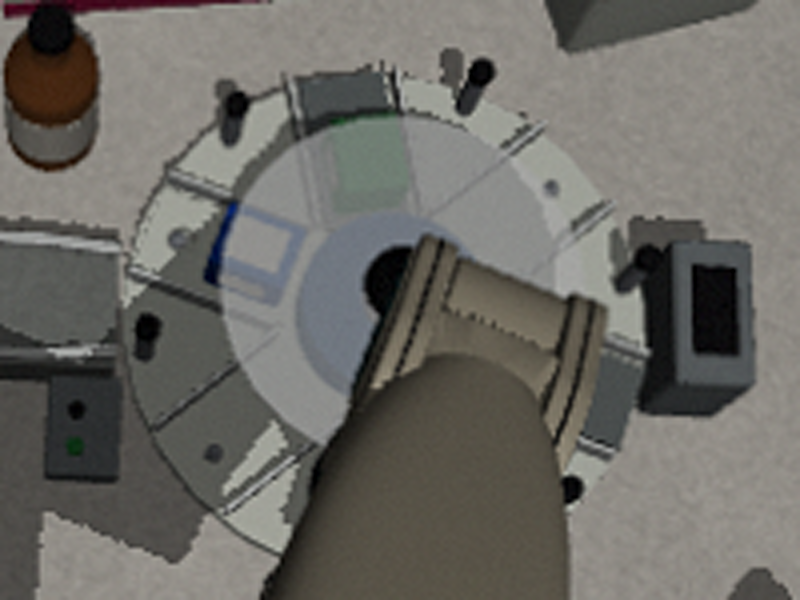

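```bash
python3 -m crank '[{"x":0.0005,"y":0,"z":0.006,"spin":2,"claw":0},{"x":0.0005,"y":0,"z":0.006,"spin":2,"claw":0},{"x":0.0005,"y":0,"z":0.006,"spin":2,"claw":0},{"x":0.0005,"y":0,"z":0.006,"spin":2,"claw":0},{"x":0,"y":0,"z":0.004,"spin":2,"claw":0}]'; 
python3 -c "
from h import *
rep('t27','top')
a=cv2.imread('pics/t27.png');cv2.imwrite('pics/t27.png',cv2.resize(a[115:265,320:520],None,fx=4,fy=4,interpolation=cv2.INTER_CUBIC))"
```

```text
time: 22.2
tool_pos: [0.445, -0.125, 0.0749]
tool_rot: [131.8, 89.2, -175.2]
ft_force: [-1.9, -1.1, 0.5]
width: -0.002
tcp m (np.float64(-152.4), np.float64(57.2)) 0.0749
t 22.2 p [ 0.445  -0.125   0.0749] x [-0.013 -0.001 -1.   ] yang 143.03 q [-23.5   8.2 -31.8  50.7  -0.4 -76.5] F [-1.9 -1.1  0.5] w -0.002
  spin -29.72
```

View pics/t27.png

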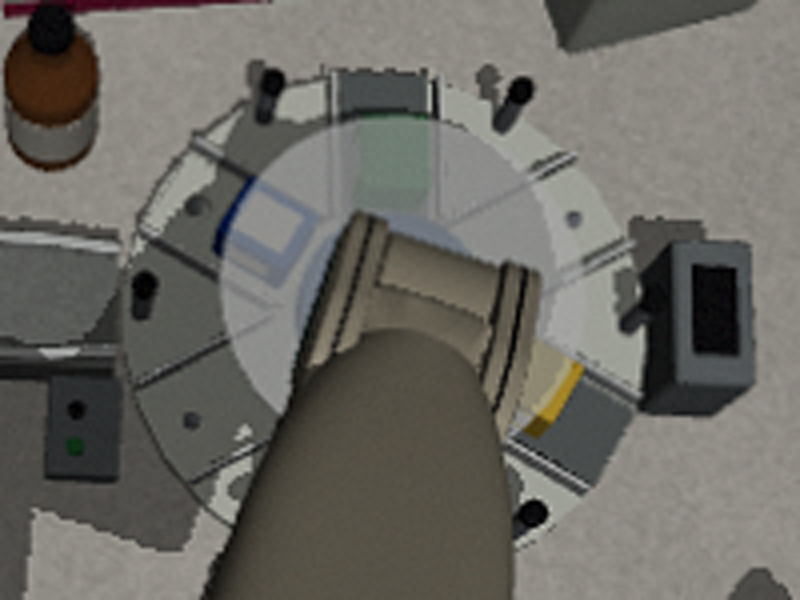

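About 28° now. A few more mm takes it past half-way, then I wait.

```bash
python3 -m crank '[{"x":0,"y":0,"z":0.004,"spin":1.5,"claw":0},{"x":0,"y":0,"z":0.004,"spin":1.5,"claw":0},{"x":0,"y":0,"z":0.003,"spin":1.5,"claw":0},{"x":0,"y":0,"z":0,"spin":0,"claw":0},{"x":0,"y":0,"z":0,"spin":0,"claw":0}]'; 
python3 -c "
from h import *
rep('t28','top')
a=cv2.imread('pics/t28.png');cv2.imwrite('pics/t28.png',cv2.resize(a[115:265,320:520],None,fx=4,fy=4,interpolation=cv2.INTER_CUBIC))"
```

```text
time: 22.75
tool_pos: [0.4539, -0.1152, 0.0762]
tool_rot: [124.9, 89.5, 173.7]
ft_force: [0.7, 0.0, -0.5]
width: -0.003
tcp m (np.float64(-144.8), np.float64(68.0)) 0.0762
t 22.75 p [ 0.4539 -0.1152  0.0762] x [-0.009  0.001 -1.   ] yang 138.75 q [-22.1   8.5 -31.2  50.7  -0.1 -70.8] F [ 0.7  0.  -0.5] w -0.003
  spin -34.0
```

View pics/t28.png

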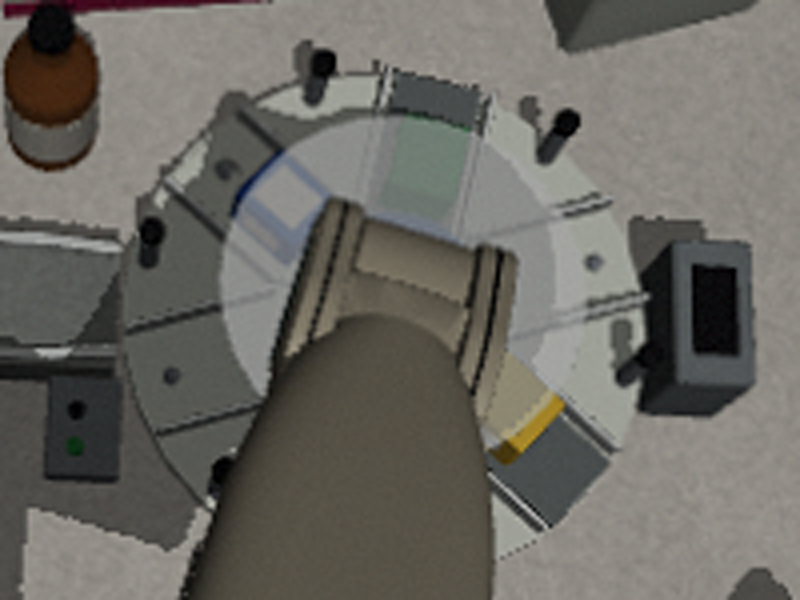

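It passed half-way and is now running free with no contact force. I wait, then lift clear.

```bash
python3 -m crank '[{"x":0,"y":0,"z":0,"spin":0,"claw":0},{"x":0,"y":0,"z":0,"spin":0,"claw":0},{"x":0,"y":0,"z":0,"spin":0,"claw":0},{"x":0,"y":0,"z":0,"spin":0,"claw":0},{"x":0,"y":0,"z":0,"spin":0,"claw":0}]'; python3 -m crank '[{"x":-0.02,"y":0,"z":0,"spin":0,"claw":0},{"x":-0.035,"y":0,"z":0,"spin":0,"claw":0},{"x":-0.04,"y":0,"z":0,"spin":0,"claw":0},{"x":-0.035,"y":0,"z":0,"spin":0,"claw":0},{"x":0,"y":0,"z":0,"spin":0,"claw":0}]'; 
python3 -c "
from h import *
rep('t29','top')
a=cv2.imread('pics/t29.png');cv2.imwrite('pics/t29.png',cv2.resize(a[115:265,320:520],None,fx=4,fy=4,interpolation=cv2.INTER_CUBIC))
togo([.36,-.16,.2])"
```

```text
time: 23.3
tool_pos: [0.4538, -0.1156, 0.0764]
tool_rot: [123.6, 89.5, 172.4]
ft_force: [-0.3, -0.1, 0.5]
width: -0.001
time: 23.8
tool_pos: [0.4529, -0.1151, 0.209]
tool_rot: [117.1, 89.2, 165.9]
ft_force: [0.6, -1.0, 0.4]
width: 0.0
tcp m (np.float64(-145.8), np.float64(68.1)) 0.209
t 23.8 p [ 0.4529 -0.1151  0.209 ] x [-0.014  0.003 -1.   ] yang 138.79 q [-22.1   1.1 -21.6  68.1  -0.1 -70.9] F [ 0.6 -1.   0.4] w 0.0
  spin -33.96
t 23.85 p [ 0.4515 -0.1145  0.2068] x [-0.017  0.005 -1.   ] yang 138.78 q [-22.1   1.2 -21.7  68.1  -0.1 -70.9] F [ 0.6 -1.2  0.6] w 0.003
  world [-0.0915 -0.0455 -0.0068] tool shift [ 0.0082  0.0388 -0.0944]
```

View pics/t29.png

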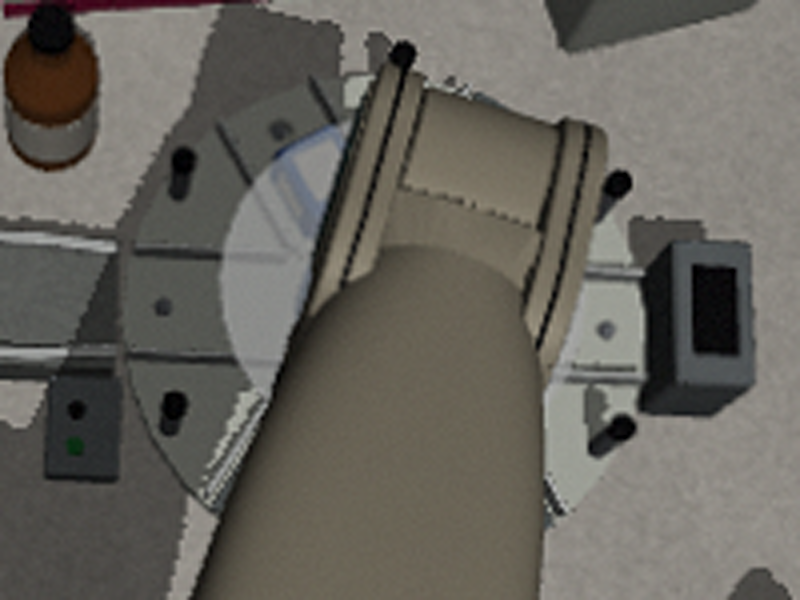

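The pegs are back on the click pattern, with caps at (183,158), (173,404) and (618,185): one click. I move clear for a final check.

```bash
python3 -c "
from h import *
plan([.37,.10,.26],0)"
```

```text
t 23.85 p [ 0.4515 -0.1145  0.2068] x [-0.017  0.005 -1.   ] yang 138.78 q [-22.1   1.2 -21.7  68.1  -0.1 -70.9] F [ 0.6 -1.2  0.6] w 0.003
  world [-0.0815  0.2145  0.0532] tool shift [-0.0508  0.2035  0.1073]
rows 6
{"x":-0.0085,"y":0.0339,"z":0.0179,"spin":0.00}
{"x":-0.0085,"y":0.0339,"z":0.0179,"spin":0.00}
{"x":-0.0085,"y":0.0339,"z":0.0179,"spin":0.00}
{"x":-0.0085,"y":0.0339,"z":0.0179,"spin":0.00}
{"x":-0.0085,"y":0.0339,"z":0.0179,"spin":0.00}
{"x":-0.0085,"y":0.0339,"z":0.0179,"spin":0.00}
```

```bash
python3 -m crank '[{"x":-0.01,"y":0.034,"z":0.018,"spin":0,"claw":0},{"x":-0.01,"y":0.034,"z":0.018,"spin":0,"claw":0},{"x":-0.01,"y":0.034,"z":0.018,"spin":0,"claw":0},{"x":-0.01,"y":0.034,"z":0.018,"spin":0,"claw":0},{"x":-0.01,"y":0.034,"z":0.018,"spin":0,"claw":0}]'; python3 -m crank '[{"x":0,"y":0.03,"z":0.015,"spin":0,"claw":0},{"x":0,"y":0.03,"z":0.015,"spin":0,"claw":0},{"x":0,"y":0,"z":0,"spin":0,"claw":0},{"x":0,"y":0,"z":0,"spin":0,"claw":0},{"x":0,"y":0,"z":0,"spin":0,"claw":0}]'; 
python3 -c "
from h import *
rep('t30','top')
a=cv2.imread('pics/t30.png');cv2.imwrite('pics/t30z.png',cv2.resize(a[115:265,320:520],None,fx=4,fy=4,interpolation=cv2.INTER_CUBIC))
a=cams.read_camera('side');cv2.imwrite('pics/s30.png',a);cv2.imwrite('pics/s30z.png',cv2.resize(a[140:290,180:380],None,fx=4,fy=4,interpolation=cv2.INTER_CUBIC))"
```

```text
time: 24.35
tool_pos: [0.3802, 0.0673, 0.2535]
tool_rot: [119.0, 88.4, 167.2]
ft_force: [0.9, 0.6, -0.3]
width: 0.001
time: 24.85
tool_pos: [0.3493, 0.1344, 0.2499]
tool_rot: [122.9, 88.0, 171.5]
ft_force: [-0.7, -0.1, -0.6]
width: -0.0
tcp m (np.float64(-280.0), np.float64(302.5)) 0.2499
t 24.85 p [0.3493 0.1344 0.2499] x [-0.034  0.005 -0.999] yang 138.62 q [ 10.6  -9.7 -26.4  75.2   0.6 -38. ] F [-0.7 -0.1 -0.6] w -0.0
  spin -34.13
```

View pics/t30z.png

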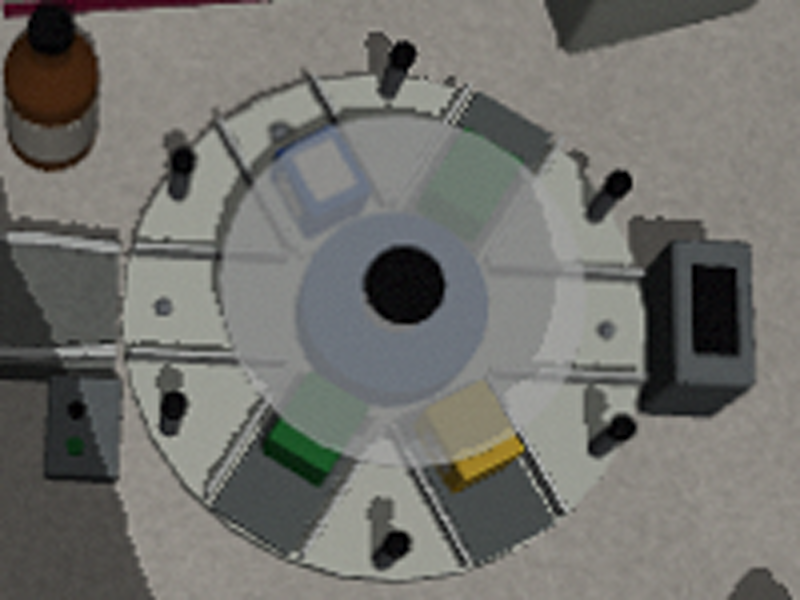

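View pics/t30.png

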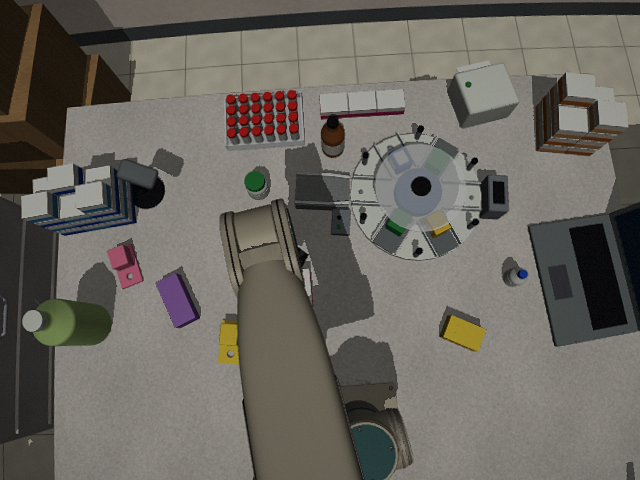

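View pics/s30z.png

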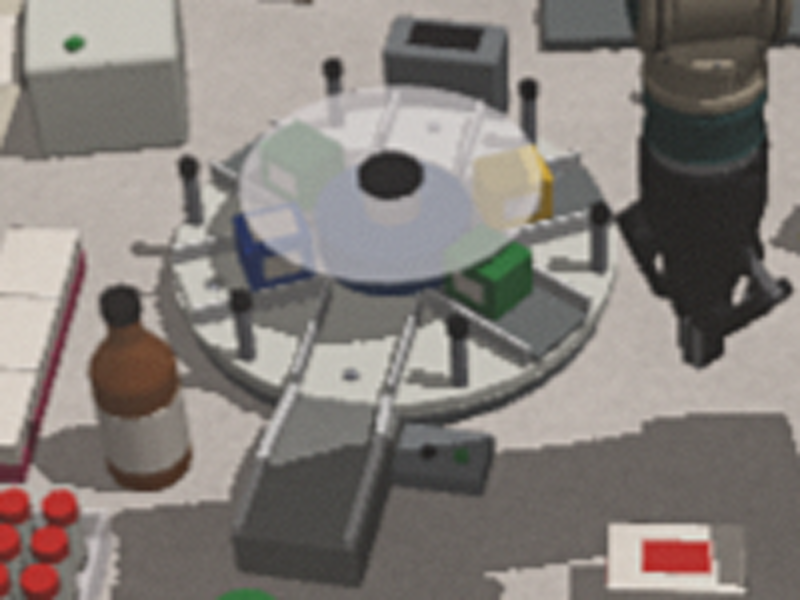

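View pics/s30.png

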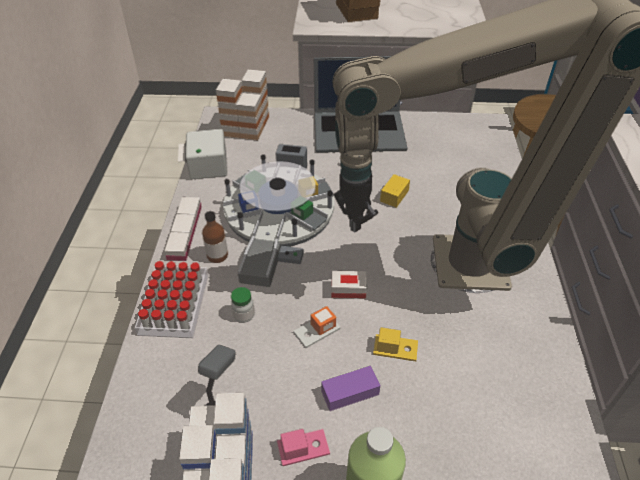

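```bash
python3 -c "
from bench import finish_job; print(finish_job())"
```

```text
the job is handed in; nothing more can be done
None
```

I loaded the blue canister into the empty pocket, then pushed the carousel one click clockwise by the peg on the robot's side. I handed the job in at about 25 s of robot time.

- **Seating:** before the click, the pin stood inside the tail hole. A light fingertip touch on the tail met the plate at z = 43.1 mm, against 43 mm expected for a flat seat. One wrist view showed the pin near the outer rim of the hole, so the canister sat about 3 mm inward, against the hub. A second view showed the pin well inside the hole.
- **Click:** the last views show all six pegs back on the stop pattern. The loaded pocket is one step round, on the side away from the robot, with the canister still in place. I didn't repeat the height touch after the click.
- **Forces:** the highest readings were about 5 N while pushing the peg and 4 N at the touch.
- **Surroundings:** the orange canister, jar, spray bottle, carton and lilac box stand where they were in the last side view. The pill bottle does too in the last top view.
- **Arm motion:** on descents the arm drifted sideways by several mm and tilted by 2–3°, so I corrected the sideways drift from the wrist images before the placing and the push.

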